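# Steady a rocking chasing stand

## Robot

A 6-joint arm with a two-finger parallel gripper is mounted at the origin on the work surface. World frame = base frame: x ahead of the robot, y to its left, z up, the work surface at z = 0. Lengths are in m, angles in degrees, forces in N, time in s.
With the tool pointing down it reaches from about 0.35 to 0.875 m from the base axis. Payload 4.2 kg.
Tool frame: the origin (TCP) lies at the very end of the fingers, on their centre line; the grasp point (between the pads) lies behind it (r.grip_point_offset is the z of the grasp point in the tool frame, in m); z points along the fingers, y is the direction in which the jaws open and shut (so a half turn about z gives the same grasp; the last joint's range is limited). The gripper opens to 87 mm and grips with 3 to 60 N. Pads are 19 mm wide; open, the fingers measure 117 mm over their backs; the gripper's body (75 mm by 190 mm) begins 51 mm behind the grasp point.
Start: joints at [87.64, 22.042, 0.453, 0, -68.411, -14.817], TCP at [0.185, 0.597, 0.194] pointing down, gripper open.
Joint ranges: [-179.83, 179.83], [-69.29, 118.12], [-61.27, 80.66], [-181.25, 117.63], [-171.15, -9.14], [-177.46, 177.46]. Speed limits (degrees/s): [159.86, 159.86, 180, 180, 180, 180].

## Interface

Orientations are given as a 3x3 rotation matrix whose columns are the frame's x, y, z axes.
In Python, from station import r, capture, workorder gives the robot as it stands. The module is installed in compiled form; this text tells all that it offers.
- The arm moves only by the shell command python3 -m crank 'ROWS'. ROWS is JSON, a list of rows, each an object with "delta_rot": the turn, a rotation vector about the tool's x, y, z in rad, a list of three; "linear": the shift along the tool's x, y, z in m, a list of three; "gripper": the opening in per cent of the stroke, from 0 (shut) to 100 (fully open). A call has 1 to 10 rows; each row shifts and turns the commanded pose from where the row before left it, along the tool's axes as they then stand; what a row does not reach is not made up. A row lasts 1/8 s, in which the tool goes at most 62.5 mm and 10.7 degrees, less where a joint would pass 70% of its speed; a pose out of reach is approached as far as the arm can. A call is refused whole if a number of a shift passes 0.0625 or a number of a turn 0.188, either way. A call with a gripper value outside its range is refused whole. The fingers move at their own pace and stop on an object; the grip force is fixed at half the most. Time passes only in rows, so rows that do not move let the fingers close. It gives the time, the measured TCP pose, the force and the opening at its end, in the units of the state.
- r.sense(): the state, without advancing time (a new reading comes with each control period).
- capture(name): name is "scene" or "top"; returns a dict with "img" (400x640x3 uint8, blue, green, red), "fx", "fy", "cx", "cy" (pixels), "world_from_camera" (4x4, takes a point from camera to world coordinates). Camera axes: x right, y down, z forward; pixel columns grow to the right and rows downward; lengths in m; the calibration is good to about 2 mm. A picture is of the moment at which its call begins. There is no depth.
- workorder.finish_job(): hands the job in, once; it reports no verdict.
The state is a dict: "time_s": time; "joints": joint angles; "joint_velocities": joint speeds; "effort": joint torques, N m; "tcp_pos": TCP position; "ee_rot": TCP orientation; "wrist_force": force on the tool from outside, world axes, zero at the start; "moment": the same for the moment, N m; "gripper_width": opening from 0.0 (shut) to 1.0 (fully open).
Only numpy, scipy, OpenCV 4.12 (cv2) and the standard library are available. Lean on these libraries where they do the work, as an engineer would, in place of code of your own. Each camera call takes 0.05 s, during which the arm holds its last target.

## Task

The heavy stand that carries the taped work block rocks because its screw foot, the one with the bar knob at the front corner, is too short. Turn that knob until the stand sits level and firm on all four feet, neither short nor over-screwed, and only then press the raised clamp lever beside it all the way down to lock the screw. Leave the stand where it is and everything else on the bench undisturbed.

Things in the scene. Friction and masses are not known exactly. Their poses are not given: they have to be found in the camera images.
- stand: Chasing stand, 5.5 kg, loose: dark steel plate 210 x 250 mm, top 62 mm high, with a taped work block and strip on it (300 mm long, up to 153 mm high). Origin: centre of its underside, at bench height. x runs from its front (screw foot, lever) to its back, y to its left, z up, vertical when level. Fixed feet at (-85,95), (85,95), (90,-50) mm. It leans onto the screw foot while that is short.
- knob_grip (a point): Centre of the bar knob on the foot screw: dark bar 64 mm long (this frame's x), 16 mm thick (y), 26 mm tall (z). z runs up the screw axis, which leans 32 deg to the stand's right (-y). With the stand level it is at (-85,-138,115) mm in the stand's axes. Down the axis the foot's ball centre is 118 mm away, and the 60 mm socket block begins 33 mm away (farther while the foot is short).
- screw_knob (a joint): Knob angle about the screw axis, rad. 0: foot right, stand level on four feet. Positive: unscrewed, foot too short by 1.91 mm per rad (12 mm a turn); starts 2 to 4.5. Turn clockwise seen from above to lengthen the foot. Stiff (0.15 Nm), stays where left. Knob, screw and foot move as one, so the knob keeps almost its place over the bench while the stand rises on it.
- clamp_lever (a joint): Angle of the clamp lever, rad. 0: shut, lying level along the stand's front edge; positive: raised (starts 0.9 to 1.4 rad, so leaning up). It has a stop at 0, is stiff (0.15 Nm) and stays where it is left.
- lever_pivot (a point): The clamp lever's pivot, on the stand at (-100,-55,84) mm in the stand's axes. The lever turns about the stand's x axis; shut, it points along the stand's +y; opening raises its free end.
- lever_tip (a point): Centre of the black end pad of the clamp lever, 90 mm from the pivot; the pad is 26 mm wide, 24 mm long, 13 mm thick; the bar between is bright steel, 16 mm wide and 11 mm thick.
- tape_roll: Bystander: tan tape roll lying flat, 92 mm across, 28 mm high. Origin under its centre.
- punch_tin: Bystander: aluminium tin 68 mm across, 85 mm high, with punches up to 150 mm high. Origin under its centre.
- oil_bottle: Bystander: amber bottle 60 mm across, 150 mm high. Origin under its centre.
- hammer: Bystander: hammer lying flat, head 105 mm along its x, wooden handle 182 mm along its +y from the head, 36 mm high. Origin under the head.
- stone: Bystander: grey sharpening stone 55 x 150 x 28 mm (x, y, z). Origin under its centre.
- wood_pad: Bystander: round wooden pad 80 mm across, 47 mm high. Origin under its centre.

How it is judged:
By the outcome, as a careful person would: the job done as asked, in the order asked, and still so for the second after the job is handed in, with the robot touching nothing.
It also fails if it takes over 67 s, if anything falls off the work surface, if the arm or the gripper's body presses on something with over 40 N, if the wrist force passes 120 N, or if a joint passes its speed limit or range.

## Working session

There is one attempt and no reset: what is moved stays moved. The work goes in short steps, Python scripts to look and compute and a shell command to move; the robot and the scene stay as the last step left them, time stands still between calls to the robot, and variables do not carry over. Pictures are saved under pics/ and viewed, and the job is handed in when it is done.

```bash
mkdir -p pics
python3 - <<'E'
from station import r,capture
import cv2
for n in("scene","top"):
    c=capture(n); cv2.imwrite(f"pics/{n}0.png",c["img"]); print(n,c["fx"],c["fy"],c["cx"],c["cy"],c["world_from_camera"].round(4).tolist())
s=r.sense(); print(s, r.grip_point_offset)
E
```

```text
scene 513.718285257721 513.718285257721 320.2698800942892 193.5214229016641 [[0.5504, 0.5204, -0.6529, 1.3616], [0.8348, -0.3555, 0.4204, -0.4459], [-0.0133, -0.7764, -0.6301, 0.8619], [0.0, 0.0, 0.0, 1.0]]
top 458.50583549105636 458.50583549105636 319.86719987882253 201.03183013453096 [[0.0138, -0.9888, 0.1483, 0.3895], [-0.9999, -0.0134, 0.0038, 0.038], [-0.0018, -0.1484, -0.9889, 1.2824], [0.0, 0.0, 0.0, 1.0]]
{'time_s': 0.1, 'joints': array([ 8.76384005e+01,  2.20859711e+01,  3.87272215e-01, -2.42283365e-02,
       -6.84095809e+01, -1.48162621e+01]), 'joint_velocities': array([ 0.03200975, -0.13784578,  0.20225014,  0.13153981,  0.05242816,
       -0.0021371 ]), 'effort': array([ 4.31302369e-04, -3.91687167e+01,  1.87936807e+01,  4.23191294e+00,
        1.34903903e-02, -7.16676664e-05]), 'tcp_pos': array([0.18440687, 0.59656259, 0.1930736 ]), 'ee_rot': array([[ 9.55346497e-01, -2.95487478e-01, -4.70732698e-04],
       [-2.95487835e-01, -9.55344668e-01, -1.87199957e-03],
       [ 1.03440459e-04,  1.92750402e-03, -9.99998137e-01]]), 'wrist_force': array([-0.4017391 ,  0.10431262, -0.13202933]), 'moment': array([-0.07854306,  0.02813848,  0.00221075]), 'gripper_width': 0.9983712259121134} -0.0187
```

View pics/scene0.png

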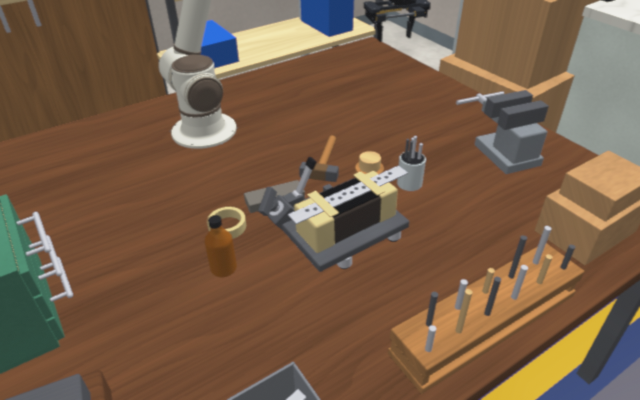

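View pics/top0.png

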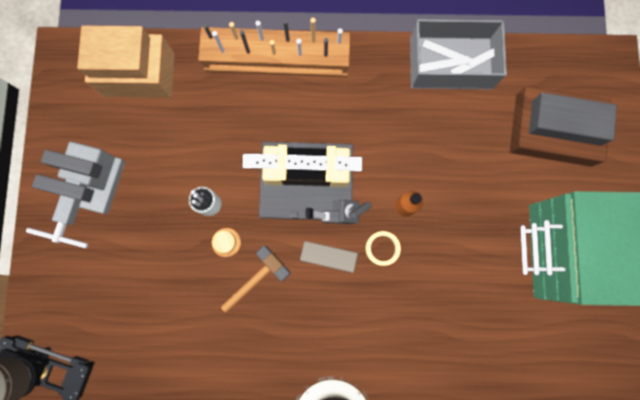

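The scene picture shows the stand near (345,215), with its knob near (275,207) and lever tip near (310,163). In the top picture the stand is near (307,185), with its front facing the robot and the knob near (350,210). I'll zoom in.

Run:
```python
import cv2
a=cv2.imread("pics/scene0.png")[140:280,200:430]; cv2.imwrite("pics/s0z.png",cv2.resize(a,None,fx=3.4,fy=3.4,interpolation=cv2.INTER_CUBIC))
a=cv2.imread("pics/top0.png")[130:280,180:440]; cv2.imwrite("pics/t0z.png",cv2.resize(a,None,fx=3,fy=3,interpolation=cv2.INTER_CUBIC))
```

```text
(no output)
```

View pics/s0z.png

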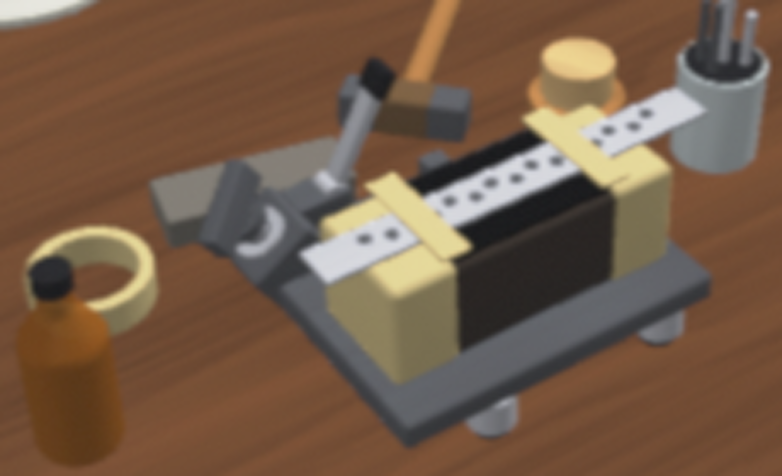

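View pics/t0z.png

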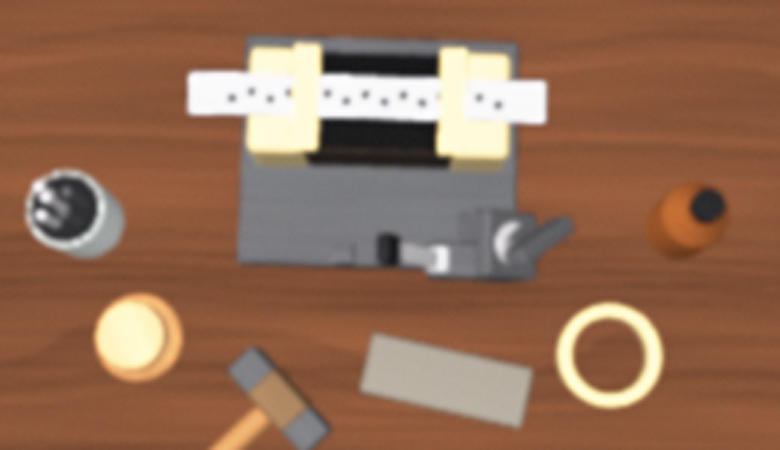

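```bash
cat > look.py <<'E'
import cv2
def zoom(img,x0,y0,w,h,f,name):
    a=cv2.resize(img[y0:y0+h,x0:x0+w],None,fx=f,fy=f,interpolation=cv2.INTER_CUBIC)
    for i in range(0,w,10):
        cv2.putText(a,str(x0+i),(i*f,10),0,.35,(0,255,255),1); cv2.line(a,(int((i+.5)*f),12),(int((i+.5)*f),18),(0,255,255),1)
    for j in range(0,h,10):
        cv2.putText(a,str(y0+j),(0,int((j+.5)*f)+4),0,.35,(0,255,255),1); cv2.line(a,(25,int((j+.5)*f)),(31,int((j+.5)*f)),(0,255,255),1)
    cv2.imwrite("pics/"+name,a)
E
python3 - <<'E'
import cv2
from look import *
s=cv2.imread("pics/scene0.png");t=cv2.imread("pics/top0.png")
zoom(t,240,136,135,95,5,"t0a.png"); zoom(s,255,150,80,80,7,"s0a.png"); zoom(s,280,160,130,110,6,"s0b.png")
E
```

```text
(no output)
```

View pics/t0a.png

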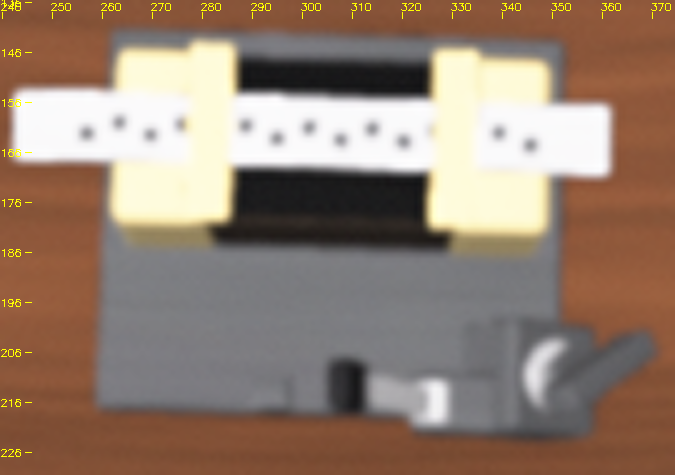

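View pics/s0a.png

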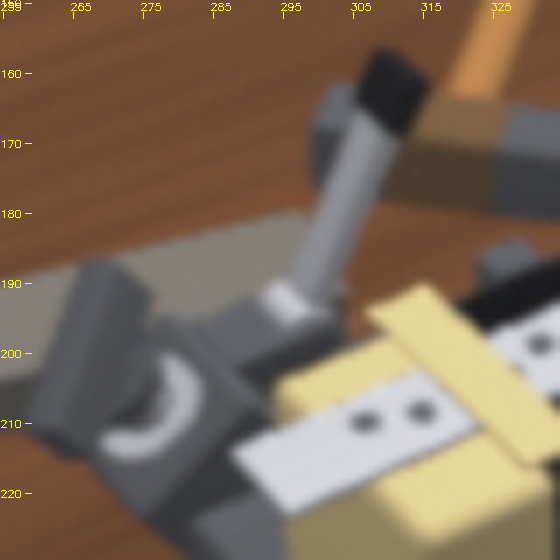

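View pics/s0b.png

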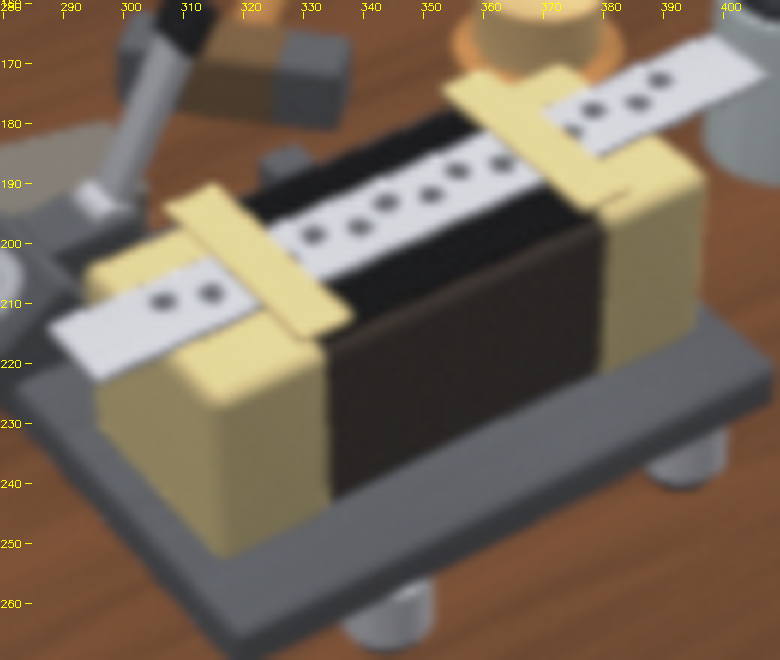

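```bash
cat > model.py <<'E'
import numpy as np
from scipy.spatial.transform import Rotation as R
A=np.array([-85,95,0.]);B=np.array([85,95,0.]);C=np.array([90,-50,0.])
AX=np.array([0,-np.sin(np.radians(32)),np.cos(np.radians(32))]); K0=np.array([-85,-138,115.]); F0=K0-118*AX
def tilt(q):  # local rotation about A-C for knob angle q>0 so ball centre stays at its height
    d=(C-A)/np.linalg.norm(C-A)
    # foot in plate coords retracted: F=F0+1.91q*AX ; rotate about AC until z=F0.z
    f=F0+1.91*q*AX-A
    from scipy.optimize import brentq
    g=lambda a:(R.from_rotvec(a*d).apply(f)+A)[2]-F0[2]
    a=brentq(g,-.2,.2); return R.from_rotvec(a*d)
def stand(p,x,y,yaw,q): # stand-axes mm -> world m
    w=tilt(q).apply(np.atleast_2d(p)-A)+A
    return R.from_rotvec([0,0,yaw]).apply(w)/1000+np.array([x,y,0])
def proj(c,P):
    T=np.linalg.inv(c["T"]); p=P@T[:3,:3].T+T[:3,3]
    return np.c_[c["f"]*p[:,0]/p[:,2]+c["cx"],c["f"]*p[:,1]/p[:,2]+c["cy"]]
def ray(c,u,v):
    d=c["T"][:3,:3]@np.array([(u-c["cx"])/c["f"],(v-c["cy"])/c["f"],1]); return c["T"][:3,3],d
def cams():
    from station import capture
    o={}
    for n in("scene","top"):
        k=capture(n); o[n]=dict(f=k["fx"],cx=k["cx"],cy=k["cy"],T=np.array(k["world_from_camera"]),img=k["img"])
    return o
E
cat > fit.py <<'E'
import numpy as np,pickle,os
from model import *
from scipy.optimize import least_squares
if not os.path.exists("cams.pkl"): pickle.dump(cams(),open("cams.pkl","wb"))
c=pickle.load(open("cams.pkl","rb"));S,T=c["scene"],c["top"]
tz=lambda X,Y:(240+X/5-.5,136+Y/5-.5); sb=lambda X,Y:(280+X/6-.5,160+Y/6-.5); sa=lambda X,Y:(255+X/7-.5,150+Y/7-.5)
tri=lambda t,s:(lambda a,b:(a,b))(t,s)
def triang(t,s):
    o1,d1=ray(T,*t);o2,d2=ray(S,*s); k=np.linalg.lstsq(np.c_[d1,-d2],o2-o1,rcond=None)[0]
    p1,p2=o1+k[0]*d1,o2+k[1]*d2; return (p1+p2)/2,np.linalg.norm(p1-p2)
for n,t,s in [("BL",tz(113,33),sb(772,368)),("BR",tz(562,44),sb(240,632)),("RB",tz(612,104),sb(98,382)),("RF",tz(610,176),sb(48,328)),("LB",tz(13,90),sb(767,73)),("LF",tz(13,161),sb(713,35)),("pad",tz(347,372),sa(390,75))]:
    p,e=triang(t,s); print(n,p.round(4),round(e*1000,1))
# bar direction
for (a,b),(e,f) in [((tz(575,405),tz(655,350)),(sa(82,262),sa(33,410))),((tz(565,375),tz(635,335)),(sa(150,298),sa(85,455)))]:
    n1=np.cross(ray(T,*a)[1],ray(T,*b)[1]);n2=np.cross(ray(S,*e)[1],ray(S,*f)[1]); d=np.cross(n1,n2); print("bar dir",d/np.linalg.norm(d))
E
python3 fit.py
```

```text
BL [0.7325 0.2017 0.063 ] 4.0
BR [ 0.7309 -0.0438  0.061 ] 1.7
RB [ 0.6753 -0.0637  0.1483] 2.3
RF [ 0.6387 -0.0626  0.1458] 1.6
LB [0.6758 0.2381 0.1546] 5.7
LF [0.6409 0.2388 0.1509] 2.3
pad [0.5322 0.0659 0.1717] 6.6
bar dir [-0.51098818  0.67356243  0.53404563]
bar dir [-0.47521664  0.72962981  0.49174129]
```

```bash
cat >> fit.py <<'E'
print("---")
obs=[("T",[105,125,62],tz(113,33)),("T",[105,-125,62],tz(562,44)),("T",[-105,125,62],tz(96,404)),
("S",[105,125,62],sb(772,366)),("S",[105,-125,62],sb(240,630))]
so=[(1,tz(612,104),sb(98,382)),(0,tz(610,176),sb(48,328)),(3,tz(13,90),sb(767,73)),(2,tz(13,161),sb(713,35))]
def res(v,full=False):
    x,y,yaw,q,sx,sy,sz,w,th=v[:9]; o=np.r_[0,0,0]
    e=[]
    for k,p,uv in obs: e.append(proj(T if k=="T" else S,stand(p,x,y,yaw,q))[0]+ (v[9:11] if k=="S" else 0)-uv)
    P=stand([[sx-w,sy-150,sz],[sx+w,sy-150,sz],[sx-w,sy+150,sz],[sx+w,sy+150,sz]],x,y,yaw,q)
    for i,t,s in so: e.append(proj(T,P[i:i+1])[0]-t); e.append(proj(S,P[i:i+1])[0]+v[9:11]-s)
    return np.r_[np.ravel(e),v[9:11]*.5, (th-1.2)*.01]
v0=[.63,.075,0,2,20,0,148,18,1.2,0,0]
s=least_squares(res,v0,loss="soft_l1"); print(s.x.round(4)); print(res(s.x).round(2).tolist())
J=s.jac; print("sd(px)",np.sqrt(np.diag(np.linalg.pinv(J.T@J)))[:4].round(4))
x,y,yaw,q=s.x[:4]
for qq in (0,2.09,q): print(qq,"knob",stand(K0+1.91*qq*AX,x,y,yaw,qq).round(4),"axis",R.from_rotvec([0,0,yaw]).apply(tilt(qq).apply(AX)).round(3))
for th in (.9,1.15,1.4): 
  P=stand([-100,-55+90*np.cos(th),84+90*np.sin(th)],x,y,yaw,q); print(th,P.round(4),proj(T,P),proj(S,P))
print("pivot",stand([-100,-55,84],x,y,yaw,q),"padpix",tz(347,387),sa(390,95))
P=stand(K0+1.91*q*AX,x,y,yaw,q); print("knobpix",proj(T,P),proj(S,P))
E
python3 fit.py | sed -n '/---/,$p'
```

```text
---
[ 6.289000e-01  8.180000e-02 -7.000000e-03  1.812200e+00  3.161400e+01
  9.611700e+00  1.499745e+02  1.758570e+01  1.200000e+00 -1.219400e+00
  1.574000e-01]
[-0.67, -0.31, 0.73, -0.29, -0.25, 1.86, 1.22, -0.6, -0.96, 1.09, -0.5, 0.35, 0.22, -0.2, -0.22, -0.45, -0.03, -0.37, 0.93, 0.31, 0.43, 0.66, 0.32, -0.26, -0.45, -0.27, -0.61, 0.08, 0.0]
sd(px) [0.0019 0.0018 0.006  1.0408]
0 knob [[ 0.5429 -0.0556  0.115 ]] axis [-0.004 -0.53   0.848]
2.09 knob [[ 0.541  -0.06    0.1137]] axis [-0.018 -0.546  0.837]
1.812234513607068 knob [[ 0.5413 -0.0594  0.1139]] axis [-0.016 -0.544  0.839]
0.9 [[0.5267 0.0808 0.1527]] [[304.19139465 213.65163117]] [[315.89721735 163.43016991]]
1.15 [[0.5264 0.0615 0.164 ]] [[311.90976195 213.32037764]] [[308.77377026 162.170235  ]]
1.4 [[0.5262 0.0399 0.1701]] [[320.68911762 213.22961983]] [[300.75272346 163.02349591]]
pivot [[0.52735512 0.0260833  0.08121644]] padpix (308.9, 212.9) (310.2142857142857, 163.07142857142858)
knobpix [[359.42352326 210.59283473]] [[268.04642986 200.73833609]]
```

Run:
```python
import pickle,cv2,numpy as np
c=pickle.load(open("cams.pkl","rb"))
def z(img,x0,y0,w,h,f):
    a=img[y0:y0+h,x0:x0+w].astype(float); a=np.clip((a-20)*1.6,0,255).astype('uint8')
    a=cv2.resize(a,None,fx=f,fy=f,interpolation=cv2.INTER_CUBIC)
    for i in range(0,w,5): cv2.putText(a,str(x0+i),(i*f,10),0,.35,(0,255,255),1)
    for j in range(0,h,5): cv2.putText(a,str(y0+j),(0,int((j+.5)*f)+4),0,.35,(0,255,255),1)
    return a
a=z(c["scene"]["img"],256,182,30,40,13); b=z(c["top"]["img"],340,192,35,40,11)
H=520;o=np.zeros((H,800,3),'uint8'); o[:520,:390]=a; o[:440,400:785]=b; cv2.imwrite("pics/k.png",o)
```

```text
(no output)
```

View pics/k.png

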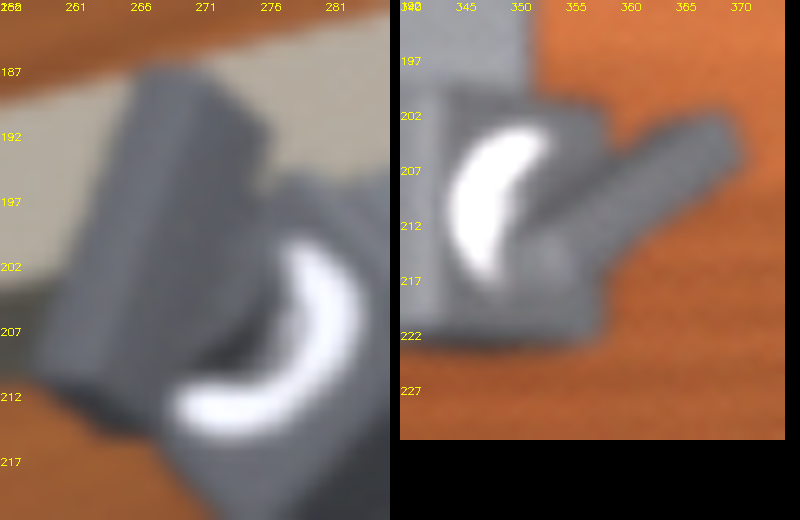

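```bash
cat > k.py <<'E'
import numpy as np,pickle
from model import *
from scipy.optimize import least_squares
c=pickle.load(open("cams.pkl","rb"));S,T=c["scene"],c["top"]
x,y,yaw=.6289,.0818,-.007
def corners(dx,dy,dz,q,phi):
    Rk=R.from_rotvec([0,0,yaw])*tilt(q)*R.from_rotvec(np.array(AX)*phi)
    X=Rk.apply([1,0,0]);Z=Rk.apply(AX);Y=np.cross(Z,X)
    k=stand(K0+1.91*q*AX,x,y,yaw,q)[0]+np.array([dx,dy,dz])
    return k,X,Y,Z
so={(-1,1):None}
def pts(v,q=2.0):
    k,X,Y,Z=corners(*v[:3],q,v[3]); t=k+.013*Z
    L,W=.032,.008
    # phi~120deg: X=(-.49,.7,.5); +X end is up-left
    return {"a":t+L*X+W*Y,"b":t+L*X-W*Y,"c":t-L*X-W*Y,"d":t-L*X+W*Y}
O=[("S","a",(265.9,186.9)),("S","b",(270.5,187.3)),("S","c",(263.2,211.9)),("S","d",(258.7,210.0)),("T","c",(369.3,201.5)),("T","d",(370.9,206.0))]
def res(v):
    p=pts(v); return np.ravel([proj(T if k=="T" else S,p[n][None])[0]-uv for k,n,uv in O])
s=least_squares(res,[0,0,0,2.09]); print(s.x.round(4)); print(res(s.x).round(2))
k,X,Y,Z=corners(*s.x[:3],2.0,s.x[3]); print("knob",k.round(4),"X",X.round(3),"Z",Z.round(3))
p=pts(s.x)
for n in p: print(n,proj(T,p[n][None])[0].round(1))
E
python3 k.py
```

```text
[-6.0000e-04  2.0000e-04 -2.6000e-03  2.2234e+00]
[-0.27 -0.31  0.72 -0.99  0.62 -0.35 -0.55  1.65 -0.41 -0.17  0.89  0.53]
knob [ 0.5405 -0.0596  0.1112] X [-0.609  0.67   0.424] Z [-0.017 -0.546  0.838]
a [356.  220.2]
b [353.  214.9]
c [368.9 201.3]
d [371.8 206.5]
```

```bash
python3 -m crank '[{"delta_rot":[0,0,0],"linear":[0,0,-0.06],"gripper":60},{"delta_rot":[0,0,0],"linear":[0,0,-0.06],"gripper":60},{"delta_rot":[0,0,0],"linear":[0.039,0.041,0],"gripper":60},{"delta_rot":[0,0,0],"linear":[0.039,0.041,0],"gripper":60},{"delta_rot":[0,0,0],"linear":[0.039,0.041,0],"gripper":60},{"delta_rot":[0,0,0],"linear":[0.039,0.041,0],"gripper":60},{"delta_rot":[0,0,0],"linear":[0.039,0.041,0],"gripper":60},{"delta_rot":[0,0,0],"linear":[0.039,0.041,0],"gripper":60},{"delta_rot":[0,0,0],"linear":[0.039,0.041,0],"gripper":60}]'
cat > go.py <<'E'
import numpy as np,sys
from station import r
from scipy.spatial.transform import Rotation as R
def report(pos,Rt,s=None):
    s=s or r.sense(); M=np.array(s["ee_rot"]); rv=R.from_matrix(M.T@Rt).as_rotvec(); d=M.T@(np.array(pos)-s["tcp_pos"])
    print("t",round(s["time_s"],2),"tcp",s["tcp_pos"].round(4),"J",s["joints"].round(1),"F",s["wrist_force"].round(1),"M",s["moment"].round(2),"w",round(s["gripper_width"],3))
    print("tool lin",d.round(4),"rotvec",rv.round(3),"deg",np.degrees(np.linalg.norm(rv)).round(1))
def rot(X,Z): # bar dir X and screw axis Z -> tool x ~ X
    z=-np.array(Z)/np.linalg.norm(Z); x=np.array(X)-np.dot(X,z)*z; x/=np.linalg.norm(x); return np.c_[x,np.cross(z,x),z]
E
cat > knobpose.py <<'E'
import numpy as np
from model import *
from go import rot
x,y,yaw=.6289,.0818,-.007
def kp(q,phi=None,off=(-.0006,.0002,-.0015),back=0):
    phi=q if phi is None else phi
    T0=R.from_rotvec([0,0,yaw])*tilt(q); Z=T0.apply(AX); X=(T0*R.from_rotvec(AX*phi)).apply([1,0,0])
    k=stand(K0+1.91*q*AX,x,y,yaw,q)[0]+np.array(off)
    return k-.0187*Z+back*Z, rot(-X,Z)
E
python3 - <<'E'
from knobpose import *; from go import report
report(*kp(2.13,back=.12))
E
```

```text
time_s: 1.32
tcp_pos: [0.3609, 0.2405, 0.3141]
ee_rot: [[0.956, -0.295, 0.0], [-0.295, -0.956, 0.0], [0.0, -0.0, -1.0]]
wrist_force: [0.4, -0.3, -0.3]
gripper_width: 0.599
t 1.32 tcp [0.3609 0.2405 0.3141] J [ 55.3  -1.2 -11.6  -0.  -79.6  17.6] F [ 0.4 -0.3 -0.3] M [ 0.04 -0.09 -0.02] w 0.599
tool lin [0.2746 0.2876 0.117 ] rotvec [ 0.479 -0.345  0.694] deg 52.2
```

```bash
python3 -m crank '[{"delta_rot":[0,0,0],"linear":[0.039,0.041,0],"gripper":60},{"delta_rot":[0,0,0],"linear":[0.039,0.041,0],"gripper":60},{"delta_rot":[0,0,0],"linear":[0.039,0.041,0],"gripper":60},{"delta_rot":[0,0,0],"linear":[0.039,0.041,0],"gripper":60},{"delta_rot":[0,0,0],"linear":[0.039,0.041,0],"gripper":60},{"delta_rot":[0,0,0],"linear":[0.039,0.041,0],"gripper":60},{"delta_rot":[0,0,0],"linear":[0.039,0.041,0],"gripper":60}]'
python3 -m crank '[{"delta_rot":[0.08,-0.0575,0.1157],"linear":[0,0,0],"gripper":60},{"delta_rot":[0.08,-0.0575,0.1157],"linear":[0,0,0],"gripper":60},{"delta_rot":[0.08,-0.0575,0.1157],"linear":[0,0,0],"gripper":60},{"delta_rot":[0.08,-0.0575,0.1157],"linear":[0,0,0],"gripper":60},{"delta_rot":[0.08,-0.0575,0.1157],"linear":[0,0,0],"gripper":60},{"delta_rot":[0.08,-0.0575,0.1157],"linear":[0,0,0],"gripper":60},{"delta_rot":[0,0,0],"linear":[0,0,0],"gripper":60},{"delta_rot":[0,0,0],"linear":[0,0,0],"gripper":60}]'
python3 - <<'E'
from knobpose import *; from go import report
report(*kp(2.13,back=.12))
E
```

```text
time_s: 2.2
tcp_pos: [0.5371, -0.1144, 0.314]
ee_rot: [[0.955, -0.295, 0.0], [-0.295, -0.955, 0.0], [-0.0, -0.0, -1.0]]
wrist_force: [-0.1, 1.4, 0.7]
gripper_width: 0.599
time_s: 3.2
tcp_pos: [0.5367, -0.1125, 0.3141]
ee_rot: [[0.534, -0.845, 0.018], [-0.714, -0.439, 0.546], [-0.453, -0.304, -0.838]]
wrist_force: [1.1, 0.5, -0.0]
gripper_width: 0.603
t 3.2 tcp [ 0.5367 -0.1125  0.3141] J [-16.2  18.   15.5 -32.1 -95.6  47.3] F [ 1.1  0.5 -0. ] M [-1.03  0.07 -0.05] w 0.603
tool lin [0.056  0.0353 0.0966] rotvec [ 0.    -0.001  0.001] deg 0.1
```

```bash
python3 -m crank '[{"delta_rot":[0,0,0],"linear":[0.0187,0.0118,0.0322],"gripper":60},{"delta_rot":[0,0,0],"linear":[0.0187,0.0118,0.0322],"gripper":60},{"delta_rot":[0,0,0],"linear":[0.0187,0.0118,0.0322],"gripper":60},{"delta_rot":[0,0,0],"linear":[0,0,0.04],"gripper":60},{"delta_rot":[0,0,0],"linear":[0,0,0.025],"gripper":60},{"delta_rot":[0,0,0],"linear":[0,0,0],"gripper":60}]'
python3 - <<'E'
from knobpose import *; from go import report
report(*kp(2.13,back=0))
import cv2; from look import zoom; c=cams()
zoom(c["scene"]["img"],215,125,120,110,5,"s1.png");zoom(c["top"]["img"],290,130,120,100,6,"t1.png")
E
```

```text
time_s: 3.95
tcp_pos: [0.5388, -0.0779, 0.1415]
ee_rot: [[0.534, -0.845, 0.014], [-0.712, -0.441, 0.547], [-0.456, -0.302, -0.837]]
wrist_force: [0.2, -0.4, -0.3]
gripper_width: 0.599
t 3.95 tcp [ 0.5388 -0.0779  0.1415] J [-13.1  24.2  -0.1 -33.5 -75.9  56.5] F [ 0.2 -0.4 -0.3] M [-1.08  0.06 -0.04] w 0.599
tool lin [ 0.0014 -0.0005  0.0531] rotvec [0.003 0.002 0.002] deg 0.2
```

View pics/s1.png

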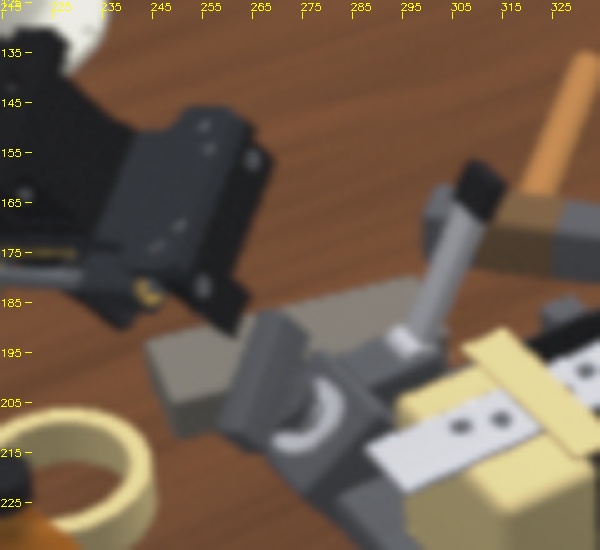

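View pics/t1.png

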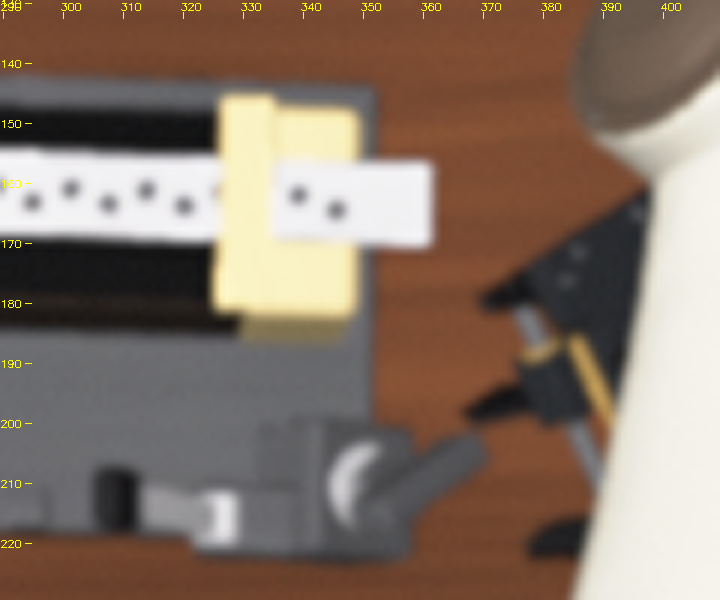

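Run:
```python
from model import *; from station import r
c=cams(); s=r.sense(); M=s["ee_rot"];p=s["tcp_pos"]
for a in (-.026,0,.026):
  for b in (0,-.06):
    P=(p+M[:,1]*a+M[:,2]*b)[None]; print(a,b,proj(c["top"],P)[0].round(1),proj(c["scene"],P)[0].round(1))
```

```text
-0.026 0 [364.5 200.2] [267.6 194.1]
-0.026 -0.06 [380.2 197.8] [251.9 180.8]
0 0 [368.7 209.5] [258.6 193.6]
0 -0.06 [384.6 207.4] [242.7 180.4]
0.026 0 [373.  218.6] [249.9 193. ]
0.026 -0.06 [388.9 217. ] [233.8 180.1]
```

```bash
python3 -m crank '[{"delta_rot":[0,0,0],"linear":[0.0014,0,0.02],"gripper":60},{"delta_rot":[0,0,0],"linear":[0,0,0.015],"gripper":60},{"delta_rot":[0,0,0],"linear":[0,0,0.01],"gripper":60},{"delta_rot":[0,0,0],"linear":[0,0,0.0075],"gripper":60},{"delta_rot":[0,0,0],"linear":[0,0,0],"gripper":60}]'
python3 - <<'E'
from knobpose import *; from go import report
report(*kp(2.13,back=0))
import cv2; from look import zoom; c=cams()
zoom(c["scene"]["img"],215,125,120,110,5,"s2.png");zoom(c["top"]["img"],290,130,120,100,6,"t2.png")
E
```

```text
time_s: 4.78
tcp_pos: [0.5412, -0.0518, 0.0976]
ee_rot: [[0.533, -0.846, 0.018], [-0.714, -0.438, 0.547], [-0.455, -0.304, -0.837]]
wrist_force: [1.0, -0.0, -0.6]
gripper_width: 0.6
t 4.78 tcp [ 0.5412 -0.0518  0.0976] J [-10.8  26.2  -3.6 -35.1 -70.   57.9] F [ 1.  -0.  -0.6] M [-1.08  0.03 -0.02] w 0.6
tool lin [-0.0013 -0.0003  0.002 ] rotvec [-0.  0. -0.] deg 0.0
```

View pics/s2.png

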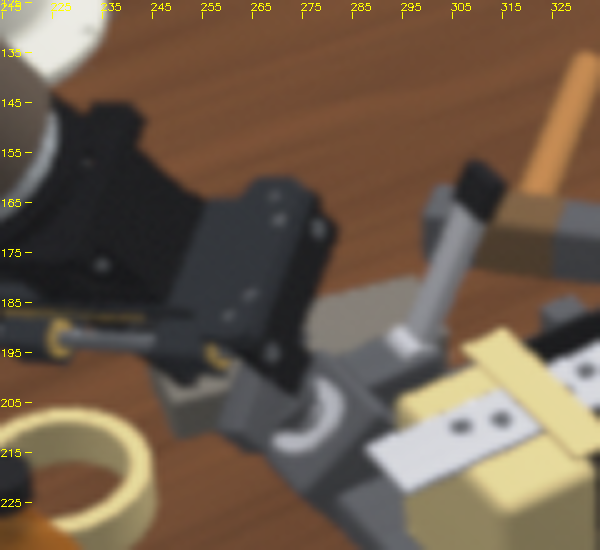

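View pics/t2.png

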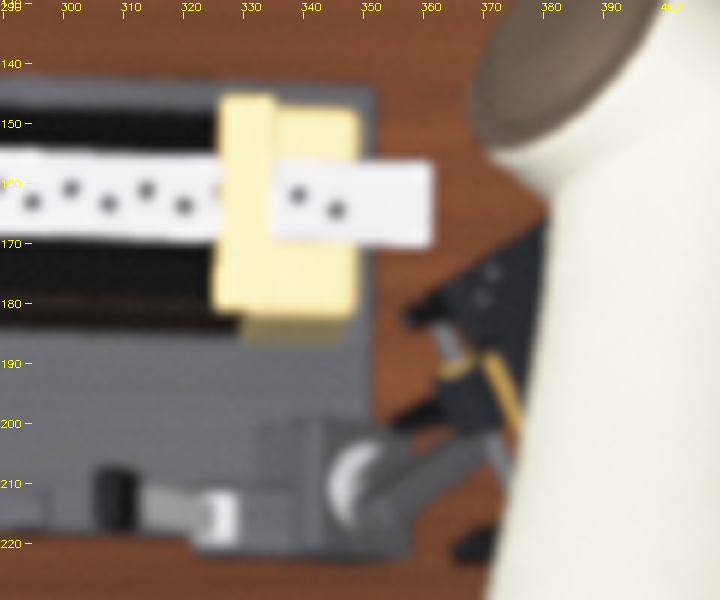

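```bash
python3 -m crank '[{"delta_rot":[0,0,0],"linear":[-0.001,0,0.001],"gripper":28},{"delta_rot":[0,0,0],"linear":[0,0,0],"gripper":28},{"delta_rot":[0,0,0],"linear":[0,0,0],"gripper":24},{"delta_rot":[0,0,0],"linear":[0,0,0],"gripper":22}]'
python3 - <<'E'
from knobpose import *; from go import report
report(*kp(2.13,back=0))
import cv2; from look import zoom; c=cams()
zoom(c["scene"]["img"],235,165,60,60,10,"s3.png");zoom(c["top"]["img"],330,170,60,60,10,"t3.png")
E
```

```text
time_s: 5.38
tcp_pos: [0.5409, -0.0508, 0.0976]
ee_rot: [[0.533, -0.846, 0.019], [-0.714, -0.437, 0.547], [-0.454, -0.305, -0.837]]
wrist_force: [0.1, -0.6, -0.3]
gripper_width: 0.257
t 5.38 tcp [ 0.5409 -0.0508  0.0976] J [-10.7  26.1  -3.7 -35.2 -69.8  57.9] F [ 0.1 -0.6 -0.3] M [-1.13  0.05 -0.01] w 0.257
tool lin [-0.0004 -0.0001  0.0015] rotvec [-0.001 -0.    -0.   ] deg 0.1
```

View pics/s3.png

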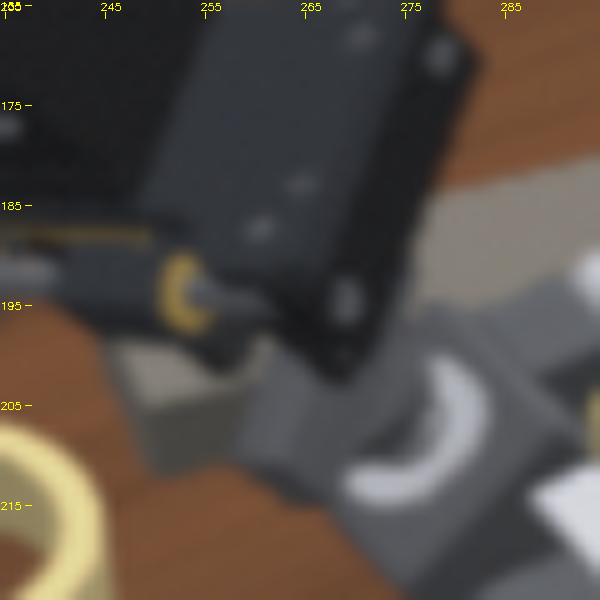

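View pics/t3.png

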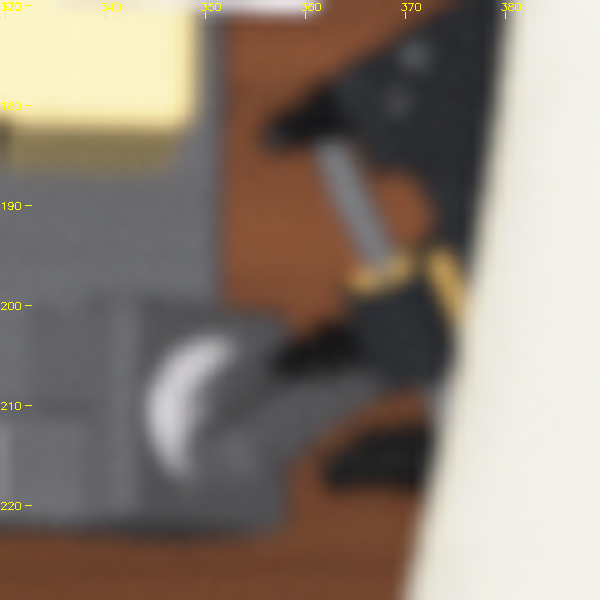

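```bash
python3 -m crank '[{"delta_rot":[0,0,0],"linear":[0,-0.0015,0.001],"gripper":22},{"delta_rot":[0,0,0],"linear":[0,0,0],"gripper":20}]'; python3 -m crank '[{"delta_rot":[0,0,0],"linear":[0,0,0],"gripper":18}]';python3 -m crank '[{"delta_rot":[0,0,0],"linear":[0,0,0],"gripper":16},{"delta_rot":[0,0,0],"linear":[0,0,0],"gripper":16}]'
python3 - <<'E'
from knobpose import *; from go import report
from station import r
report(*kp(2.13,back=0)); s=r.sense(); print("tool F",(s["ee_rot"].T@s["wrist_force"]).round(1))
import cv2; from look import zoom; c=cams()
zoom(c["top"]["img"],330,170,60,60,10,"t4.png")
E
```

```text
time_s: 5.72
tcp_pos: [0.5422, -0.0494, 0.0971]
ee_rot: [[0.533, -0.846, 0.018], [-0.714, -0.438, 0.547], [-0.455, -0.304, -0.837]]
wrist_force: [0.6, 0.5, 1.2]
gripper_width: 0.208
time_s: 5.85
tcp_pos: [0.5421, -0.0495, 0.0971]
ee_rot: [[0.533, -0.846, 0.018], [-0.714, -0.438, 0.547], [-0.455, -0.304, -0.837]]
wrist_force: [-0.7, -0.2, -0.3]
gripper_width: 0.186
time_s: 6.1
tcp_pos: [0.542, -0.0495, 0.0971]
ee_rot: [[0.533, -0.846, 0.018], [-0.714, -0.438, 0.547], [-0.455, -0.304, -0.837]]
wrist_force: [-0.3, 0.1, -1.4]
gripper_width: 0.174
t 6.1 tcp [ 0.542  -0.0495  0.0971] J [-10.6  26.2  -3.7 -35.2 -69.8  57.8] F [-0.3  0.1 -1.4] M [-1.13  0.04  0.11] w 0.174
tool lin [-0.0004  0.0013  0.0004] rotvec [-0.001 -0.    -0.   ] deg 0.0
tool F [0.4 0.6 1.2]
```

View pics/t4.png

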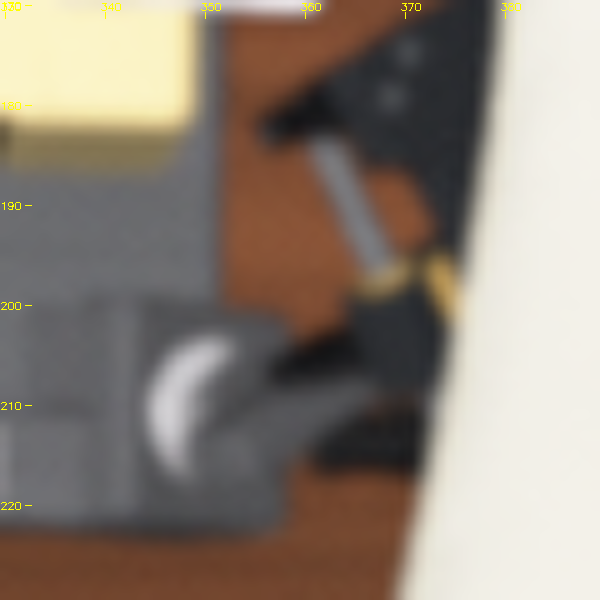

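```bash
python3 -m crank '[{"delta_rot":[0,0,0],"linear":[0,0,0],"gripper":8},{"delta_rot":[0,0,0],"linear":[0,0,0],"gripper":0},{"delta_rot":[0,0,0],"linear":[0,0,0],"gripper":0}]'
python3 - <<'E'
from knobpose import *; from go import report
from station import r
s=r.sense(); print("tool F",(s["ee_rot"].T@s["wrist_force"]).round(1),(s["ee_rot"].T@s["moment"]).round(2))
p0,R0=s["tcp_pos"],s["ee_rot"]
# planned path: TCP shift predicted by model relative to now, in turning tool frame, per 0.15 rad
q0=2.13
import numpy as np
a,Ra=kp(q0)
for q in np.arange(q0,-0.3,-.355):
    b,Rb=kp(q); print(round(q,2),((b-a)*1000).round(2), R.from_matrix(Ra.T@Rb).as_rotvec().round(3))
b,Rb=kp(2.13-.71); print(R.from_matrix(Ra.T@Rb).as_rotvec())
report(*kp(2.13))
E
```

```text
time_s: 6.58
tcp_pos: [0.5421, -0.0495, 0.0971]
ee_rot: [[0.533, -0.846, 0.018], [-0.714, -0.437, 0.547], [-0.455, -0.304, -0.837]]
wrist_force: [-0.9, -0.4, -0.9]
gripper_width: 0.177
tool F [0.2 1.2 0.5] [-0.74  0.92 -0.04]
2.13 [0. 0. 0.] [0. 0. 0.]
1.78 [0.28 0.69 0.18] [-0.003  0.002  0.356]
1.42 [0.56 1.38 0.36] [-0.006  0.006  0.713]
1.06 [0.84 2.07 0.54] [-0.008  0.01   1.069]
0.71 [1.12 2.76 0.72] [-0.008  0.016  1.426]
0.36 [1.41 3.45 0.9 ] [-0.007  0.022  1.782]
0.0 [1.69 4.15 1.08] [-0.003  0.03   2.139]
[-0.00599443  0.00563023  0.71288841]
t 6.58 tcp [ 0.5421 -0.0495  0.0971] J [-10.6  26.2  -3.7 -35.2 -69.8  57.8] F [-0.9 -0.4 -0.9] M [-1.17  0.11  0.09] w 0.177
tool lin [-0.0004  0.0013  0.0004] rotvec [-0.001 -0.    -0.   ] deg 0.0
```

```bash
python3 -m crank '[{"delta_rot":[-0.001,0.001,0.15],"linear":[-0.0002,-0.0002,0.0001],"gripper":0},{"delta_rot":[-0.001,0.001,0.15],"linear":[-0.0002,-0.0002,0.0001],"gripper":0},{"delta_rot":[-0.001,0.001,0.15],"linear":[-0.0003,-0.0002,0.0001],"gripper":0},{"delta_rot":[-0.001,0.001,0.15],"linear":[-0.0003,-0.0001,0.0001],"gripper":0},{"delta_rot":[0,0,0],"linear":[0,0,0],"gripper":0}]'
cat > st.py <<'E'
from knobpose import *; from go import report
from station import r
import sys
s=r.sense(); print("tool F",(s["ee_rot"].T@s["wrist_force"]).round(1),(s["ee_rot"].T@s["moment"]).round(2)); report(*kp(float(sys.argv[1]),off=(0.001,-.001,-.0015)))
E
python3 st.py 1.53
python3 - <<'E'
from model import cams
import cv2; from look import zoom; c=cams()
zoom(c["scene"]["img"],215,125,120,110,5,"s5.png");zoom(c["top"]["img"],290,130,120,100,6,"t5.png")
E
```

```text
time_s: 7.2
tcp_pos: [0.5427, -0.0483, 0.0976]
ee_rot: [[-0.036, -0.999, 0.016], [-0.839, 0.039, 0.543], [-0.543, 0.006, -0.84]]
wrist_force: [0.9, 0.4, -0.5]
gripper_width: 0.175
tool F [-0.1 -0.9  0.7] [ 0.13  1.03 -0.  ]
t 7.2 tcp [ 0.5427 -0.0483  0.0976] J [-10.2  26.1  -3.6 -34.9 -69.7  23.1] F [ 0.9  0.4 -0.5] M [-1.04 -0.07 -0.06] w 0.175
tool lin [ 0.0016 -0.0001 -0.0002] rotvec [-0.002  0.001  0.004] deg 0.3
```

View pics/s5.png

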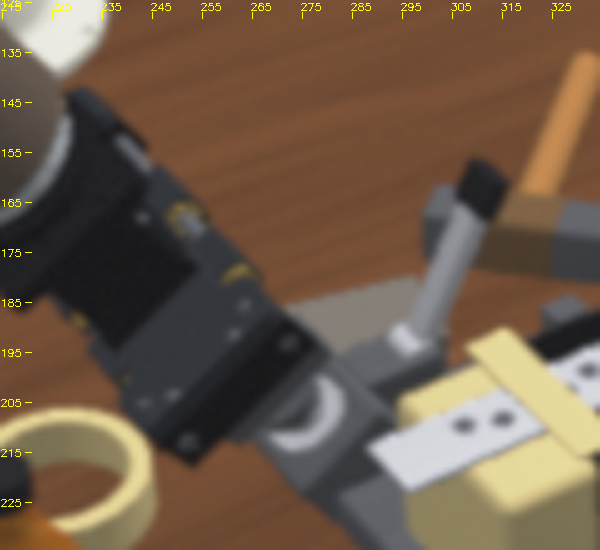

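View pics/t5.png

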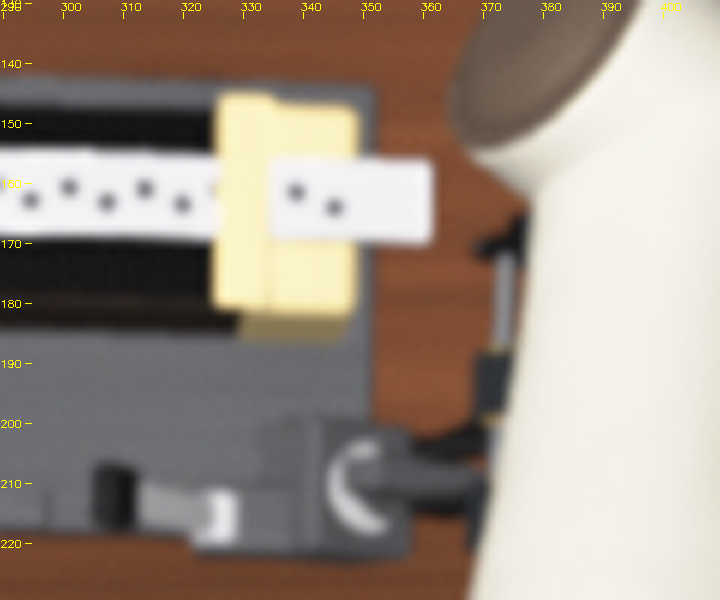

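```bash
python3 -m crank '[{"delta_rot":[-0.001,0.002,0.15],"linear":[-0.0003,-0.0001,0.0001],"gripper":0},{"delta_rot":[0,0.002,0.15],"linear":[-0.0003,0,0.0001],"gripper":0},{"delta_rot":[0,0.002,0.15],"linear":[-0.0003,0,0.0001],"gripper":0},{"delta_rot":[0,0.002,0.15],"linear":[-0.0003,0.0001,0.0001],"gripper":0},{"delta_rot":[0.001,0.002,0.15],"linear":[-0.0003,0.0001,0.0001],"gripper":0},{"delta_rot":[0,0,0],"linear":[0,0,0],"gripper":0}]'; python3 st.py 0.78
```

```text
time_s: 8.05
tcp_pos: [0.5434, -0.0468, 0.0979]
ee_rot: [[-0.707, -0.707, 0.013], [-0.593, 0.602, 0.535], [-0.386, 0.37, -0.845]]
wrist_force: [1.4, 0.9, -2.0]
gripper_width: 0.174
tool F [-0.8 -1.1  2.2] [ 1.09  0.49 -0.1 ]
t 8.05 tcp [ 0.5434 -0.0468  0.0979] J [ -9.7  26.   -3.7 -34.4 -69.4 -20.5] F [ 1.4  0.9 -2. ] M [-1.12 -0.4  -0.15] w 0.174
tool lin [ 0.0011 -0.0011 -0.0002] rotvec [-0.004  0.001  0.008] deg 0.5
```

```bash
python3 -m crank '[{"delta_rot":[0.001,0.002,0.15],"linear":[-0.0003,0.0001,0.0001],"gripper":0},{"delta_rot":[0.001,0.002,0.15],"linear":[-0.0003,0.0002,0.0001],"gripper":0},{"delta_rot":[0.001,0.002,0.15],"linear":[-0.0002,0.0002,0.0001],"gripper":0},{"delta_rot":[0.001,0.002,0.15],"linear":[-0.0002,0.0002,0.0001],"gripper":0},{"delta_rot":[0,0,0],"linear":[0,0,0],"gripper":0}]'; python3 st.py 0.18
python3 - <<'E'
from model import cams
import cv2,pickle; from look import zoom; c=cams(); pickle.dump(c,open("c018.pkl","wb"))
zoom(c["scene"]["img"],280,160,130,110,6,"s6.png");zoom(c["top"]["img"],240,136,135,95,5,"t6.png")
E
```

```text
time_s: 8.68
tcp_pos: [0.544, -0.0456, 0.0983]
ee_rot: [[-0.982, -0.187, 0.008], [-0.154, 0.835, 0.528], [-0.105, 0.518, -0.849]]
wrist_force: [1.5, 1.2, -0.5]
gripper_width: 0.178
tool F [-1.6  0.5  1. ] [ 1.4  -0.36 -0.15]
t 8.68 tcp [ 0.544  -0.0456  0.0983] J [ -9.3  26.   -3.6 -33.9 -69.4 -55.3] F [ 1.5  1.2 -0.5] M [-1.31 -0.59 -0.2 ] w 0.178
tool lin [ 0.0005 -0.0016 -0.0001] rotvec [-0.004  0.002  0.013] deg 0.8
```

View pics/s6.png

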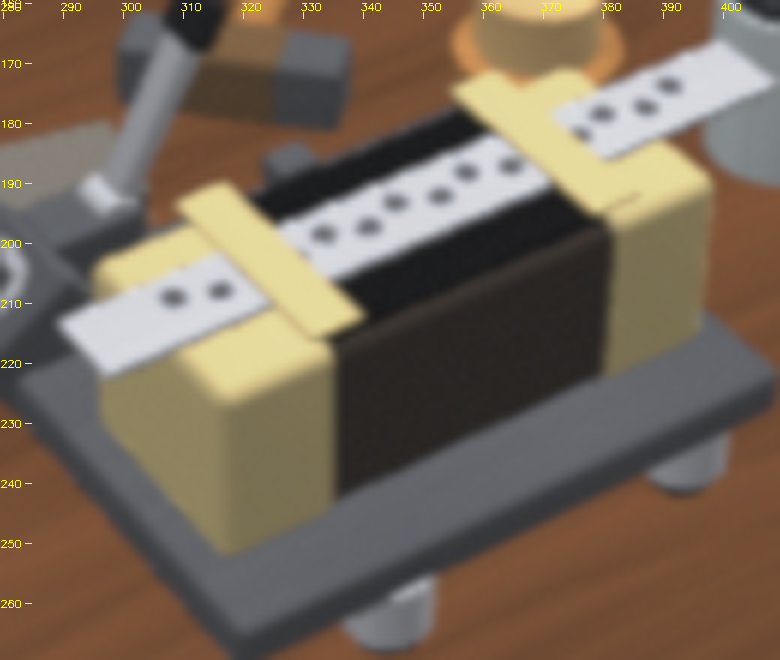

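View pics/t6.png

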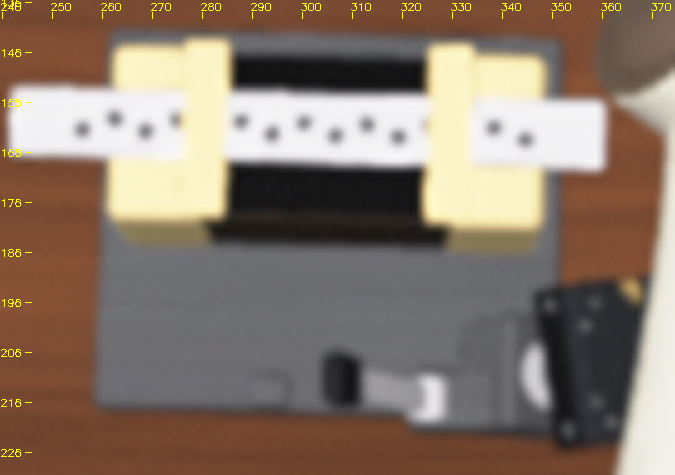

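```bash
cat > holes.py <<'E'
import cv2,numpy as np,pickle
from model import *
def holes(img,quad):
    g=cv2.cvtColor(img,cv2.COLOR_BGR2GRAY).astype(np.float32); G=cv2.resize(g,None,fx=4,fy=4,interpolation=cv2.INTER_CUBIC)
    m=np.zeros(G.shape,np.uint8); cv2.fillConvexPoly(m,((np.array(quad)+.5)*4).astype(int),255)
    bg=cv2.morphologyEx(G,cv2.MORPH_CLOSE,np.ones((33,33))); d=np.where(m>0,np.clip(bg-G-12,0,None),0)
    n,l,s,c=cv2.connectedComponentsWithStats((d>8).astype(np.uint8)); o=[]
    for i in range(1,n):
        if 20<s[i,4]<260 and max(s[i,2:4])<22:
            ys,xs=np.where(l==i); w=d[ys,xs]; o.append(((xs*w).sum()/w.sum()/4-.375,(ys*w).sum()/w.sum()/4-.375,s[i,4]))
    return np.array(o)
E
python3 - <<'E'
from holes import *
tz=lambda X,Y:(240+X/5-.5,136+Y/5-.5); sb=lambda X,Y:(280+X/6-.5,160+Y/6-.5)
q0=([tz(20,95),tz(20,157),tz(604,171),tz(606,109)],[sb(55,330),sb(98,374),sb(757,73),sb(713,40)])
q1=([tz(17,91),tz(17,153),tz(600,166),tz(602,106)],[sb(65,325),sb(108,369),sb(764,78),sb(724,46)])
for f,q in(("cams.pkl",q0),("c018.pkl",q1)):
    c=pickle.load(open(f,"rb"))
    a=holes(c["top"]["img"],q[0]);b=holes(c["scene"]["img"],q[1]); print(f,"\n",a[np.argsort(a[:,0])].round(2).tolist(),"\n",b[np.argsort(-b[:,0])].round(2).tolist())
E
```

```text
cams.pkl 
 [[256.89, 162.2, 192.0], [263.38, 160.0, 167.0], [269.63, 162.5, 154.0], [275.67, 160.37, 145.0], [288.69, 160.64, 175.0], [294.93, 163.23, 180.0], [301.36, 161.03, 175.0], [307.68, 163.51, 168.0], [313.96, 161.29, 189.0], [320.26, 163.85, 188.0], [325.6, 161.61, 34.0], [339.31, 162.09, 168.0], [345.61, 164.58, 186.0]] 
 [[389.47, 172.96, 247.0], [385.91, 176.71, 253.0], [378.43, 177.92, 251.0], [375.17, 181.45, 164.0], [328.53, 202.22, 50.0]]
c018.pkl 
 [[256.01, 161.43, 234.0], [262.48, 159.25, 248.0], [268.65, 161.79, 231.0], [274.68, 159.5, 182.0], [287.75, 159.8, 212.0], [293.95, 162.35, 235.0], [300.34, 160.06, 217.0], [306.64, 162.67, 236.0], [312.94, 160.42, 233.0], [319.18, 162.94, 239.0], [324.57, 160.55, 69.0], [338.32, 161.07, 225.0], [344.62, 163.47, 228.0]] 
 [[387.15, 177.46, 243.0], [376.56, 181.93, 172.0], [357.27, 188.3, 255.0], [330.16, 201.93, 35.0]]
```

```bash
sed -i 's/<260/<450/; s/<22:/<30:/' holes.py
cat > slope.py <<'E'
from holes import *
import sys
tz=lambda X,Y:(240+X/5-.5,136+Y/5-.5); sb=lambda X,Y:(280+X/6-.5,160+Y/6-.5)
q0=([tz(20,95),tz(20,157),tz(604,171),tz(606,109)],[sb(55,330),sb(98,374),sb(757,73),sb(713,40)])
q1=([tz(17,91),tz(17,153),tz(600,166),tz(602,106)],[sb(65,325),sb(108,369),sb(764,78),sb(724,46)])
def run(f,q):
    c=pickle.load(open(f,"rb")); T,S=c["top"],c["scene"]
    a=holes(T["img"],q[0]);b=holes(S["img"],q[1]); P=[]
    for u,v,ar in a:
        if ar<120: continue
        o,d=ray(T,u,v); k=(.150-o[2])/d[2]; uv=proj(S,(o+k*d)[None])[0]
        j=np.argmin(np.linalg.norm(b[:,:2]-uv,axis=1))
        if np.linalg.norm(b[j,:2]-uv)>4 or b[j,2]<150: continue
        o2,d2=ray(S,*b[j,:2]); kk=np.linalg.lstsq(np.c_[d,-d2],o2-o,rcond=None)[0]; p=(o+kk[0]*d+o2+kk[1]*d2)/2; P.append(p)
        #print(uv.round(1),b[j].round(1),p.round(4))
    P=np.array(P); e=P[:,1]<.22
    A=np.c_[P[:,0]-P[:,0].mean(),P[:,1]-P[:,1].mean(),np.ones(len(P))]; s,_,_,_=np.linalg.lstsq(A,P[:,2],rcond=None)
    A2=A[:,1:]; s2=np.linalg.lstsq(A2,P[:,2],rcond=None)[0]
    print(f,len(P),"z",(P[:,2]*1000).round(1),"slope x,y deg",np.degrees(s[:2]).round(2),"y only",np.degrees(s2[0]).round(3),"mean z",s2[1].round(4),"mean x",P[:,0].mean().round(4))
if __name__=="__main__":
    run("cams.pkl",q0); run("c018.pkl",q1)
    for f in sys.argv[1:]: run(f,q1)
    for q in (2.13,1,.18,0): 
        n=R.from_rotvec([0,0,-.007]).as_matrix()@tilt(q).as_matrix()[:,2]; print(q,"model slopes",np.degrees(-n[:2]/n[2]).round(2))
E
python3 slope.py
```

```text
cams.pkl 12 z [152.9 152.5 152.2 151.1 150.6 153.1 149.2 152.5 151.2 150.6 149.9 148.7] slope x,y deg [2.93 1.11] y only 1.137 mean z 0.1512 mean x 0.6571
c018.pkl 12 z [151.2 151.6 151.9 151.  150.9 151.  150.8 150.9 150.9 150.8 150.5 151. ] slope x,y deg [3.55 0.09] y only 0.128 mean z 0.151 mean x 0.6594
2.13 model slopes [0.96 1.14]
1 model slopes [0.45 0.54]
0.18 model slopes [0.08 0.1 ]
0 model slopes [-0. -0.]
```

```bash
python3 -m crank '[{"delta_rot":[0.001,0.001,0.095],"linear":[-0.0001,0.0002,0.0001],"gripper":0},{"delta_rot":[0.001,0.001,0.095],"linear":[-0.0001,0.0002,0],"gripper":0},{"delta_rot":[0,0,0],"linear":[0,0,0],"gripper":0},{"delta_rot":[0,0,0],"linear":[0,0,0],"gripper":0}]'; python3 st.py 0.0
python3 - <<'E'
from model import cams
import pickle; pickle.dump(cams(),open("c000.pkl","wb"))
E
python3 slope.py c000.pkl
```

```text
time_s: 9.28
tcp_pos: [0.5437, -0.0455, 0.0981]
ee_rot: [[-1.0, 0.005, 0.005], [0.007, 0.85, 0.527], [-0.002, 0.527, -0.85]]
wrist_force: [2.5, -0.1, -1.5]
gripper_width: 0.173
tool F [-2.5 -0.9  1.2] [ 1.5  -0.78 -0.14]
t 9.28 tcp [ 0.5437 -0.0455  0.0981] J [ -9.2  26.   -3.6 -33.8 -69.4 -66.5] F [ 2.5 -0.1 -1.5] M [-1.5  -0.72 -0.3 ] w 0.173
tool lin [-0.0003 -0.0013 -0.0002] rotvec [-0.004  0.001  0.001] deg 0.2
cams.pkl 12 z [152.9 152.5 152.2 151.1 150.6 153.1 149.2 152.5 151.2 150.6 149.9 148.7] slope x,y deg [2.93 1.11] y only 1.137 mean z 0.1512 mean x 0.6571
c018.pkl 12 z [151.2 151.6 151.9 151.  150.9 151.  150.8 150.9 150.9 150.8 150.5 151. ] slope x,y deg [3.55 0.09] y only 0.128 mean z 0.151 mean x 0.6594
c000.pkl 12 z [151.  151.5 151.8 151.1 150.9 150.8 150.7 151.  150.9 150.9 150.8 151. ] slope x,y deg [2.58 0.04] y only 0.068 mean z 0.151 mean x 0.6594
2.13 model slopes [0.96 1.14]
1 model slopes [0.45 0.54]
0.18 model slopes [0.08 0.1 ]
0 model slopes [-0. -0.]
```

```bash
python3 -m crank '[{"delta_rot":[0,0,0],"linear":[0,0,0],"gripper":40},{"delta_rot":[0,0,0],"linear":[0,0,0],"gripper":40},{"delta_rot":[0,0,0],"linear":[0,0,0],"gripper":40},{"delta_rot":[0,0,0],"linear":[0,0,-0.02],"gripper":40},{"delta_rot":[0,0,0],"linear":[0,0,-0.05],"gripper":40},{"delta_rot":[0,0,0],"linear":[0,0,-0.06],"gripper":40},{"delta_rot":[0,0,0],"linear":[0,0,-0.06],"gripper":40},{"delta_rot":[0,0,0],"linear":[0,0,0],"gripper":40}]'; python3 st.py 0.0
python3 - <<'E'
from model import cams
import pickle; from look import zoom; c=cams(); pickle.dump(c,open("crel.pkl","wb"))
zoom(c["scene"]["img"],215,125,120,110,5,"s7.png");zoom(c["top"]["img"],270,130,130,100,6,"t7.png")
E
python3 slope.py crel.pkl | grep crel
```

```text
time_s: 10.38
tcp_pos: [0.5442, -0.1482, 0.2643]
ee_rot: [[-1.0, 0.005, 0.013], [0.011, 0.852, 0.523], [-0.009, 0.523, -0.852]]
wrist_force: [0.3, 0.3, -0.5]
gripper_width: 0.403
tool F [-0.3  0.   0.6] [ 0.99 -0.15 -0.08]
t 10.38 tcp [ 0.5442 -0.1482  0.2643] J [-18.2  21.5  13.7 -30.1 -92.  -70.7] F [ 0.3  0.3 -0.5] M [-0.99 -0.16 -0.02] w 0.403
tool lin [ 0.0027 -0.0007  0.1951] rotvec [-0.008  0.01   0.001] deg 0.7
crel.pkl 12 z [151.1 151.4 152.  151.1 151.  150.7 150.8 151.1 151.  150.9 150.7 151.1] slope x,y deg [2.64 0.04] y only 0.069 mean z 0.1511 mean x 0.6594
```

View pics/s7.png

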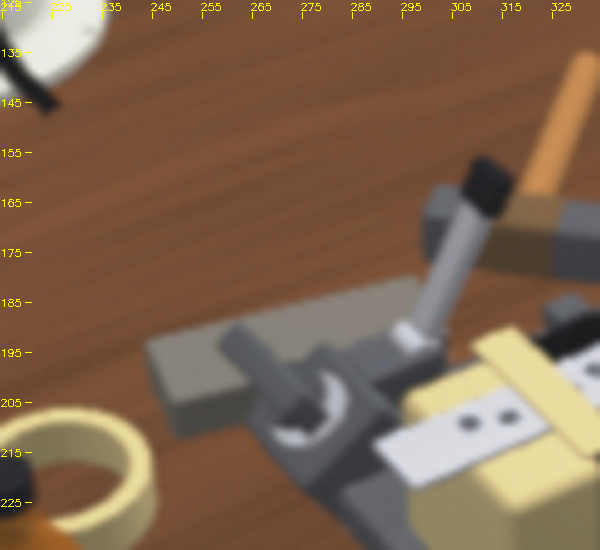

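View pics/t7.png

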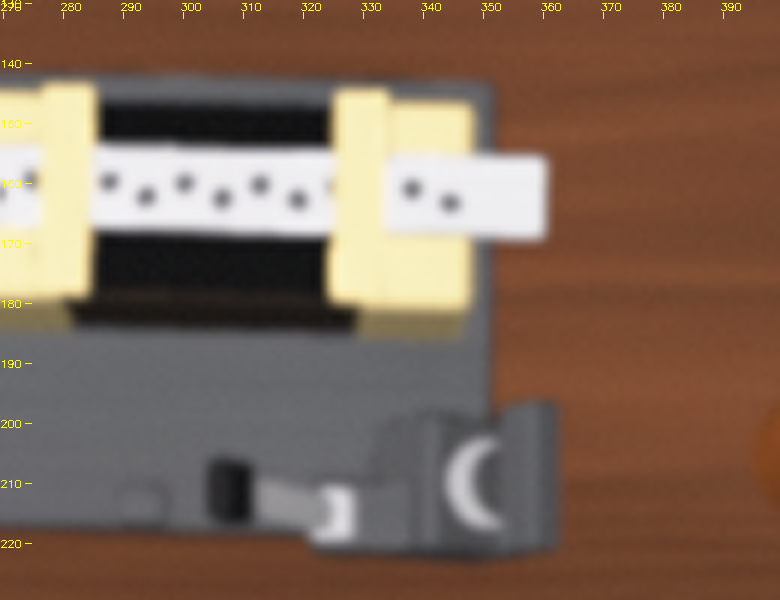

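Run:
```python
from slope import *
H={}
for f,q in(("cams.pkl",q0),("c018.pkl",q1),("c000.pkl",q1),("crel.pkl",q1)):
    c=pickle.load(open(f,"rb")); a=holes(c["top"]["img"],q[0]); b=holes(c["scene"]["img"],q[1])
    H[f]=(a[a[:,2]>120][:,:2],b[b[:,2]>150][:,:2])
c=pickle.load(open("cams.pkl","rb"))
def d(f,g):
    o=[]
    for i in (0,1):
        A,B=H[f][i],H[g][i]; D=[]
        for p in A:
            j=np.argmin(np.linalg.norm(B-p,axis=1)); 
            if np.linalg.norm(B[j]-p)<3.5: D.append(B[j]-p)
        D=np.array(D); o.append((np.median(D,0).round(3),D.std(0).round(2),len(D)))
    return o
print(d("cams.pkl","c018.pkl")); print(d("c018.pkl","c000.pkl"),d("c018.pkl","crel.pkl"))
pts=np.array([[30,yy,150.] for yy in np.linspace(-110,130,9)])
for a,b in((2.13,.18),(.18,0)):
    for v in("top","scene"): print(a,b,v,np.median(proj(c[v],stand(pts,.6289,.0818,-.007,b))-proj(c[v],stand(pts,.6289,.0818,-.007,a)),axis=0).round(3))
```

```text
[(array([-0.989, -0.871]), array([0.05, 0.11]), 12), (array([1.5  , 0.221]), array([0.13, 0.45]), 12)]
[(array([-0.044, -0.034]), array([0.06, 0.04]), 12), (array([0.037, 0.001]), array([0.07, 0.04]), 12)] [(array([-0.026, -0.032]), array([0.04, 0.04]), 12), (array([ 0.03 , -0.011]), array([0.05, 0.03]), 12)]
2.13 0.18 top [-1.039 -0.885]
2.13 0.18 scene [1.609 0.149]
0.18 0 top [-0.097 -0.082]
0.18 0 scene [0.151 0.015]
```

Run:
```python
import pickle,cv2,numpy as np
c=pickle.load(open("crel.pkl","rb"))
def z(img,x0,y0,w,h,f):
    a=img[y0:y0+h,x0:x0+w].astype(float); a=np.clip((a-20)*1.6,0,255).astype('uint8')
    a=cv2.resize(a,None,fx=f,fy=f,interpolation=cv2.INTER_CUBIC)
    for i in range(0,w,5): cv2.putText(a,str(x0+i),(i*f,10),0,.35,(0,255,255),1)
    for j in range(0,h,5): cv2.putText(a,str(y0+j),(0,int((j+.5)*f)+4),0,.35,(0,255,255),1)
    return a
a=z(c["scene"]["img"],253,185,35,35,11); b=z(c["top"]["img"],335,190,35,40,11)
o=np.zeros((520,800,3),'uint8'); o[:385,:385]=a; o[:440,400:785]=b; cv2.imwrite("pics/k2.png",o)
from knobpose import *
for phi in(-.15,0,.15):
  T0=R.from_rotvec([0,0,yaw]); Z=T0.apply(AX); X=(T0*R.from_rotvec(AX*phi)).apply([1,0,0]); Y=np.cross(Z,X); k=stand(K0,x,y,yaw,0)[0]+np.array([.001,-.001,-.0015])
  for n in("top","scene"):
    P=[k+.013*Z+a*.032*X+b*.008*Y for a,b in((1,1),(-1,1),(-1,-1),(1,-1))]; print(phi,n,proj(c[n],np.array(P)).round(1).tolist())
# top-view edge fit on the bar's right (outer) edge
g=c["top"]["img"].astype(float); d=g[:,:,2]-g[:,:,0] # red-blue: brown vs gray
E=[]
for v in range(200,218):
    row=d[v,352:372]; t=(row[:5].mean()+row[-5:].mean())/2; i=np.argmax(row>t); E.append((v,352+i-1+(t-row[i-1])/(row[i]-row[i-1])))
E=np.array(E); print(E.round(2).tolist()); print("du/dv",np.polyfit(E[:,0],E[:,1],1))
```

```text
-0.15 top [[360.5, 196.2], [357.2, 220.6], [362.3, 222.0], [365.4, 197.8]]
-0.15 scene [[274.7, 205.2], [264.2, 187.5], [258.9, 191.8], [269.2, 209.7]]
0 top [[358.9, 196.3], [358.7, 221.3], [363.8, 221.8], [364.0, 197.0]]
0 scene [[276.1, 203.5], [262.5, 188.6], [257.6, 193.5], [271.0, 208.6]]
0.15 top [[357.5, 196.8], [360.3, 221.8], [365.3, 221.3], [362.4, 196.5]]
0.15 scene [[277.2, 201.6], [260.8, 189.9], [256.4, 195.3], [272.7, 207.2]]
[[200.0, 362.9], [201.0, 362.82], [202.0, 362.85], [203.0, 362.82], [204.0, 362.85], [205.0, 362.85], [206.0, 362.82], [207.0, 362.79], [208.0, 362.79], [209.0, 362.8], [210.0, 362.84], [211.0, 362.88], [212.0, 362.9], [213.0, 362.94], [214.0, 362.94], [215.0, 362.88], [216.0, 362.92], [217.0, 362.88]]
du/dv [4.58042394e-03 3.61904808e+02]
```

View pics/k2.png

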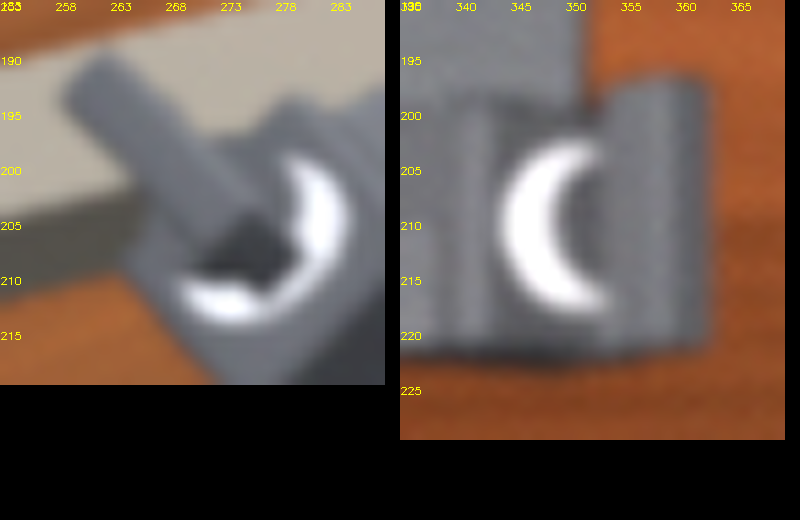

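Run:
```python
from knobpose import *; from go import report
import pickle
c=pickle.load(open("crel.pkl","rb"))
def blob(img,x0,x1,y0,y1):
    import cv2
    g=img[y0:y1,x0:x1].max(2); m=(g<62).astype('uint8'); n,l,s,ce=cv2.connectedComponentsWithStats(m); i=1+np.argmax(s[1:,4]); print(s[i],ce[i]+[x0,y0]); return ce[i]+[x0,y0]
a=blob(c["top"]["img"],300,315,203,220); b=blob(c["scene"]["img"],304,320,153,170)
o,d=ray(c["top"],*a);o2,d2=ray(c["scene"],*b); k=np.linalg.lstsq(np.c_[d,-d2],o2-o,rcond=None)[0]; p1,p2=o+k[0]*d,o2+k[1]*d2; print("pad",p1,p2)
for th in(1,1.1,1.2,1.3): print(th,stand([-100,-55+90*np.cos(th),84+90*np.sin(th)],x,y,yaw,0).round(4))
for th in (1.2,1.1,1,.8,.6,.4,.2,0):
    cs,sn=np.cos(th),np.sin(th); print(th,"corner",stand([-100,-55+102*cs-6.5*sn,84+102*sn+6.5*cs],x,y,yaw,0).round(4))
Rt=np.array([[-1,0,0],[0,1,0],[0,0,-1.]])
report([.527,.06,.26],Rt)
```

```text
[ 5  4  7 11 70] [308.08571429 211.8       ]
[ 4  4  9 11 72] [312.04166667 161.95833333]
pad [0.53015735 0.07093149 0.16332204] [0.52902734 0.06882692 0.16311813]
1 [[0.5289 0.0761 0.1597]]
1.1 [[0.5288 0.0683 0.1642]]
1.2 [[0.5287 0.0601 0.1679]]
1.3 [[0.5287 0.0516 0.1707]]
1.2 corner [[0.5287 0.0584 0.1814]]
1.1 corner [[0.5288 0.068  0.1779]]
1 corner [[0.5289 0.0771 0.1733]]
0.8 corner [[0.529  0.0939 0.1617]]
0.6 corner [[0.5291 0.108  0.147 ]]
0.4 corner [[0.5292 0.1189 0.1297]]
0.2 corner [[0.5292 0.1262 0.1106]]
0 corner [[0.5292 0.1295 0.0905]]
t 10.47 tcp [ 0.5423 -0.1453  0.2599] J [-18.1  21.6  13.2 -30.2 -91.9 -70.7] F [ 0.3  0.3 -0.5] M [-1.08 -0.14  0.03] w 0.399
tool lin [0.0173 0.1743 0.1081] rotvec [ 0.556  0.003 -0.009] deg 31.8
```

```bash
python3 -m crank '[{"delta_rot":[0.139,0.001,-0.002],"linear":[0,0,0],"gripper":0},{"delta_rot":[0.139,0.001,-0.002],"linear":[0,0,0],"gripper":0},{"delta_rot":[0.139,0.001,-0.002],"linear":[0,0,0],"gripper":0},{"delta_rot":[0.139,0,-0.003],"linear":[0,0,0],"gripper":0},{"delta_rot":[0,0,0],"linear":[0.004,0.05,0],"gripper":0},{"delta_rot":[0,0,0],"linear":[0.004,0.05,0],"gripper":0},{"delta_rot":[0,0,0],"linear":[0.004,0.05,0],"gripper":0},{"delta_rot":[0,0,0],"linear":[0.001,0.05,0.02],"gripper":0},{"delta_rot":[0,0,0],"linear":[0,0,0.02],"gripper":0},{"delta_rot":[0,0,0],"linear":[0,0,0],"gripper":0}]'
python3 - <<'E'
from go import *; from model import cams; from look import zoom
report([.529,.06,.195],np.array([[-1,0,0],[0,1,0],[0,0,-1.]]))
c=cams(); zoom(c["scene"]["img"],235,100,120,110,5,"s8.png");zoom(c["top"]["img"],250,130,130,100,6,"t8.png")
E
```

```text
time_s: 11.72
tcp_pos: [0.5271, 0.0551, 0.2165]
ee_rot: [[-1.0, -0.003, -0.008], [-0.003, 1.0, -0.003], [0.008, -0.003, -1.0]]
wrist_force: [-0.9, -0.1, 0.9]
gripper_width: 0.006
t 11.72 tcp [0.5271 0.0551 0.2165] J [  23.5   12.1  -10.4   -0.   -68.  -113.4] F [-0.9 -0.1  0.9] M [ 0.08 -0.23  0.03] w 0.006
tool lin [-0.0021  0.0049  0.0215] rotvec [-0.003 -0.008  0.003] deg 0.5
```

View pics/s8.png

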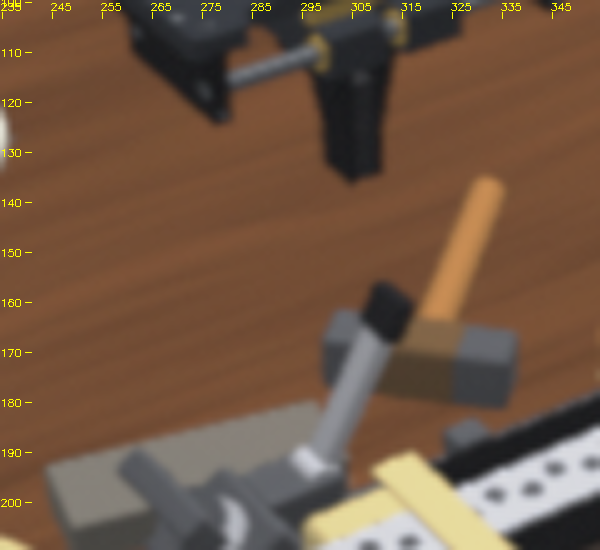

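View pics/t8.png

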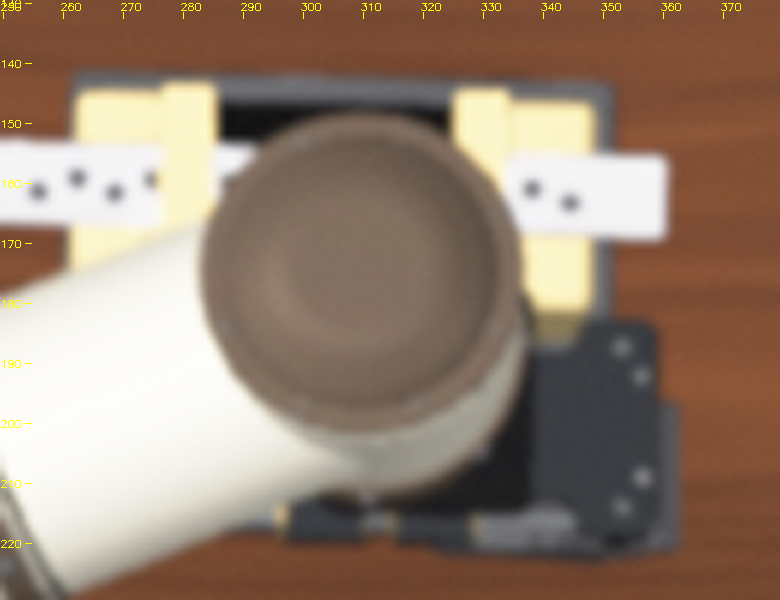

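```bash
python3 -m crank '[{"delta_rot":[-0.003,-0.008,0.003],"linear":[-0.002,0.007,0.02],"gripper":0},{"delta_rot":[0,0,0],"linear":[0,0,0.014],"gripper":0},{"delta_rot":[0,0,0],"linear":[0,0.002,0.005],"gripper":0},{"delta_rot":[0,0,0],"linear":[0,0.006,0.004],"gripper":0}]'; python3 -m crank '[{"delta_rot":[0,0,0],"linear":[0,0.0075,0.0055],"gripper":0},{"delta_rot":[0,0,0],"linear":[0,0.0075,0.0065],"gripper":0}]'
python3 - <<'E'
from go import *; from model import cams; from look import zoom
report([.529,.06,.195],np.array([[-1,0,0],[0,1,0],[0,0,-1.]]))
c=cams(); zoom(c["scene"]["img"],235,100,120,110,5,"s9.png")
E
```

```text
time_s: 12.32
tcp_pos: [0.532, 0.0694, 0.1768]
ee_rot: [[-1.0, 0.003, 0.008], [0.003, 1.0, 0.002], [-0.008, 0.002, -1.0]]
wrist_force: [-0.5, -0.5, 0.5]
gripper_width: 0.006
time_s: 12.58
tcp_pos: [0.532, 0.0854, 0.1646]
ee_rot: [[-1.0, 0.002, 0.008], [0.002, 1.0, 0.002], [-0.008, 0.002, -1.0]]
wrist_force: [0.2, 0.7, -0.4]
gripper_width: 0.002
t 12.57 tcp [0.532  0.0854 0.1646] J [ 2.640e+01  1.480e+01 -1.470e+01  1.000e-01 -6.010e+01 -1.166e+02] F [ 0.2  0.7 -0.4] M [ 0.05 -0.16 -0.  ] w 0.002
tool lin [ 0.0027 -0.0253 -0.0305] rotvec [ 0.002  0.008 -0.002] deg 0.5
```

View pics/s9.png

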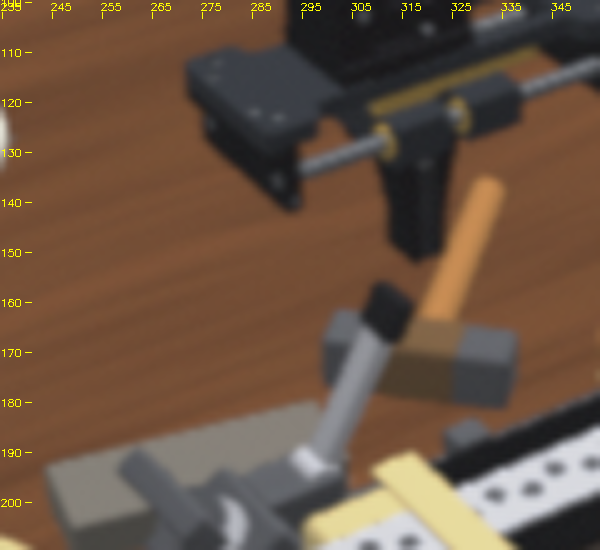

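Run:
```python
from model import *; from station import r
c=cams(); S=c["scene"]; s=r.sense()
print(proj(S,np.array([s["tcp_pos"],s["tcp_pos"]+[.0,0,.01],s["tcp_pos"]+[.01,0,0],[.5271,.0551,.2165],[.5290,.0698,.1632]])).round(1), s["tcp_pos"])
```

```text
[[318.4 159.8]
 [318.4 156.2]
 [320.8 161.8]
 [305.9 144.3]
 [312.4 161.8]] [0.53172673 0.08493512 0.16453345]
```

```bash
python3 -m crank '[{"delta_rot":[0,-0.008,0],"linear":[0.0025,-0.012,0],"gripper":0},{"delta_rot":[0,0,0],"linear":[0,-0.011,0],"gripper":0},{"delta_rot":[0,0,0],"linear":[0,0,0.004],"gripper":0}]'
python3 - <<'E'
from model import *; from station import r
c=cams(); T=c["top"]
for u in (280,340):
  o,d=ray(T,u,179.5); print((o+d*(.147-o[2])/d[2]).round(4))
s=r.sense(); print(s["tcp_pos"].round(4),s["ee_rot"].round(3).tolist())
from look import zoom; zoom(c["scene"]["img"],235,80,120,120,5,"s10.png")
E
```

```text
time_s: 13.15
tcp_pos: [0.5294, 0.0606, 0.161]
ee_rot: [[-1.0, 0.004, 0.017], [0.004, 1.0, 0.002], [-0.017, 0.002, -1.0]]
wrist_force: [-0.2, -0.7, -0.8]
gripper_width: 0.006
[0.6133 0.1437 0.147 ]
[ 0.6154 -0.0076  0.147 ]
[0.529  0.0611 0.1601] [[-1.0, 0.003, 0.015], [0.003, 1.0, 0.002], [-0.015, 0.002, -1.0]]
```

View pics/s10.png

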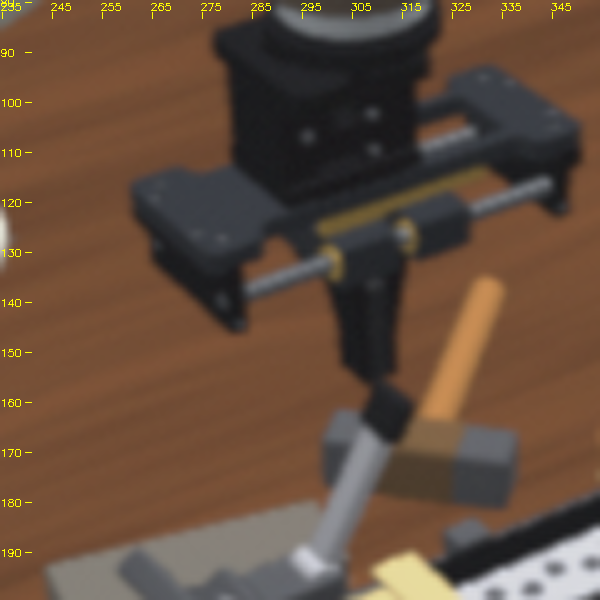

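```bash
python3 -m crank '[{"delta_rot":[0,0.015,0],"linear":[0,0.001,0.003],"gripper":0},{"delta_rot":[0,0,0],"linear":[0,0.005,0.004],"gripper":0}]'; python3 -m crank '[{"delta_rot":[0,0,0],"linear":[0,0.009,0.006],"gripper":0},{"delta_rot":[0,0,0],"linear":[0,0.008,0.006],"gripper":0}]'
python3 - <<'E'
from go import *; from model import cams; from look import zoom
report([.529,.1,.127],np.array([[-1,0,0],[0,1,0],[0,0,-1.]]))
c=cams(); zoom(c["scene"]["img"],235,80,120,120,5,"s11.png")
E
```

```text
time_s: 13.5
tcp_pos: [0.5298, 0.068, 0.1533]
ee_rot: [[-1.0, 0.003, 0.0], [0.003, 1.0, 0.002], [-0.0, 0.002, -1.0]]
wrist_force: [0.4, -0.5, 0.2]
gripper_width: 0.006
time_s: 13.75
tcp_pos: [0.5298, 0.0858, 0.1419]
ee_rot: [[-1.0, 0.001, 0.001], [0.001, 1.0, 0.002], [-0.001, 0.002, -1.0]]
wrist_force: [-0.9, 1.7, 4.3]
gripper_width: 0.006
t 13.75 tcp [0.5298 0.0858 0.1419] J [ 2.650e+01  1.600e+01 -1.640e+01 -1.000e-01 -5.740e+01 -1.165e+02] F [-0.9  1.7  4.3] M [ 0.35  0.22 -0.01] w 0.006
tool lin [0.0009 0.0142 0.0149] rotvec [ 0.002  0.001 -0.001] deg 0.2
```

View pics/s11.png

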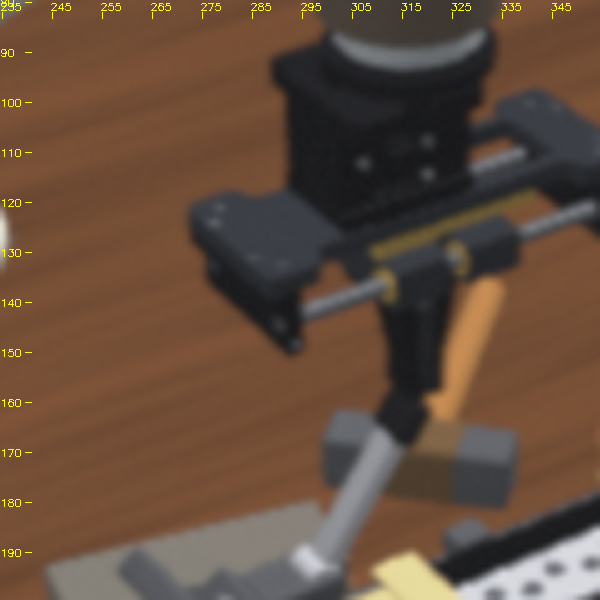

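```bash
python3 -m crank '[{"delta_rot":[0,0,0],"linear":[0,0.006,0.0075],"gripper":0},{"delta_rot":[0,0,0],"linear":[0,0.006,0.0075],"gripper":0},{"delta_rot":[0,0,0],"linear":[0,0.005,0.0085],"gripper":0},{"delta_rot":[0,0,0],"linear":[0,0.005,0.0085],"gripper":0}]'
python3 - <<'E'
from go import *; from model import cams; from look import zoom
report([.529,.111,.110],np.array([[-1,0,0],[0,1,0],[0,0,-1.]]))
c=cams(); zoom(c["scene"]["img"],255,100,120,120,5,"s12.png")
E
```

```text
time_s: 14.35
tcp_pos: [0.5307, 0.1135, 0.1128]
ee_rot: [[-1.0, 0.002, 0.007], [0.002, 1.0, 0.013], [-0.007, 0.013, -1.0]]
wrist_force: [-11.8, 21.3, 17.6]
gripper_width: 0.003
t 14.35 tcp [0.5307 0.1135 0.1128] J [  28.9   18.1  -18.    -0.6  -53.2 -118.7] F [-11.8  21.3  17.6] M [6.62 3.45 0.03] w 0.003
tool lin [ 0.0017 -0.0025  0.0028] rotvec [ 0.013  0.007 -0.002] deg 0.8
```

View pics/s12.png

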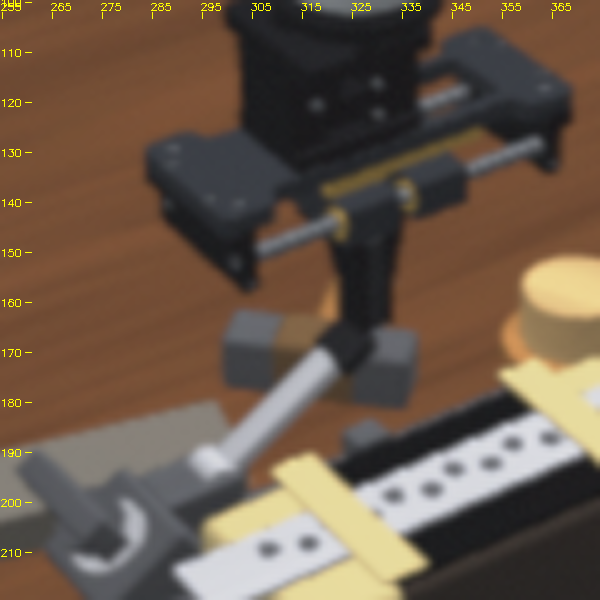

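```bash
python3 -m crank '[{"delta_rot":[0.013,0.007,0],"linear":[0,0.003,-0.006],"gripper":0},{"delta_rot":[0,0,0],"linear":[0,0.002,-0.012],"gripper":0},{"delta_rot":[0,0,0],"linear":[0,0,-0.01],"gripper":0}]'
python3 - <<'E'
from go import *; from model import *; from look import zoom
report([.529,.111,.110],np.array([[-1,0,0],[0,1,0],[0,0,-1.]]))
c=cams(); zoom(c["scene"]["img"],255,100,120,120,5,"s13.png")
for th in np.arange(.4,1.1,.1): print(th.round(1),proj(c["scene"],stand([-100,-55+90*np.cos(th),84+90*np.sin(th)],.6289,.0818,-.007,0)).round(1))
E
python3 slope.py crel.pkl | grep crel
```

```text
time_s: 14.82
tcp_pos: [0.5294, 0.1116, 0.138]
ee_rot: [[-1.0, 0.002, -0.007], [0.002, 1.0, -0.011], [0.007, -0.011, -1.0]]
wrist_force: [-0.7, 0.3, 0.3]
gripper_width: 0.002
t 14.82 tcp [0.5294 0.1116 0.138 ] J [  29.3   17.   -15.9    0.4  -57.8 -119.7] F [-0.7  0.3  0.3] M [ 0.04 -0.16 -0.04] w 0.002
tool lin [ 0.0002 -0.0003  0.028 ] rotvec [-0.011 -0.007 -0.002] deg 0.8
0.4 [[326.9 171.1]]
0.5 [[325.5 169. ]]
0.6 [[323.9 167. ]]
0.7 [[321.9 165.4]]
0.8 [[319.8 164. ]]
0.9 [[317.3 162.9]]
1.0 [[314.7 162.1]]
crel.pkl 12 z [151.1 151.4 152.  151.1 151.  150.7 150.8 151.1 151.  150.9 150.7 151.1] slope x,y deg [2.64 0.04] y only 0.069 mean z 0.1511 mean x 0.6594
```

View pics/s13.png

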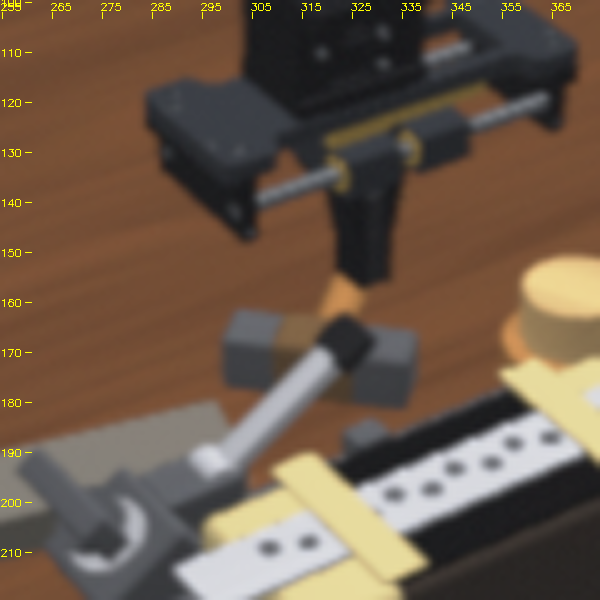

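```bash
python3 -m crank '[{"delta_rot":[-0.011,-0.007,-0.002],"linear":[0,-0.012,0],"gripper":0},{"delta_rot":[0,0,0],"linear":[0,-0.012,0.006],"gripper":0},{"delta_rot":[0,0,0],"linear":[0,0,0.01],"gripper":0},{"delta_rot":[0,0,0],"linear":[0,0,0.006],"gripper":0}]'; python3 -m crank '[{"delta_rot":[0,0,0],"linear":[0,0.001,0.005],"gripper":0},{"delta_rot":[0,0,0],"linear":[0,0.002,0.005],"gripper":0}]'
python3 - <<'E'
from go import *; from model import *; from look import zoom
report([.529,.112,.0705],np.array([[-1,0,0],[0,1,0],[0,0,-1.]]))
c=cams(); zoom(c["scene"]["img"],255,100,120,120,5,"s14.png")
E
```

```text
time_s: 15.42
tcp_pos: [0.529, 0.0874, 0.1145]
ee_rot: [[-1.0, 0.001, -0.001], [0.001, 1.0, -0.001], [0.001, -0.001, -1.0]]
wrist_force: [-0.6, 0.3, -0.1]
gripper_width: 0.008
time_s: 15.68
tcp_pos: [0.5297, 0.0914, 0.1056]
ee_rot: [[-1.0, -0.0, 0.001], [-0.0, 1.0, -0.0], [-0.001, -0.0, -1.0]]
wrist_force: [-0.5, 0.9, 0.9]
gripper_width: 0.006
t 15.68 tcp [0.5297 0.0914 0.1056] J [  27.1   18.4  -19.     0.   -52.6 -117.1] F [-0.5  0.9  0.9] M [ 0.11  0.01 -0.01] w 0.006
tool lin [0.0008 0.0206 0.0351] rotvec [-0.     0.001  0.   ] deg 0.0
```

View pics/s14.png

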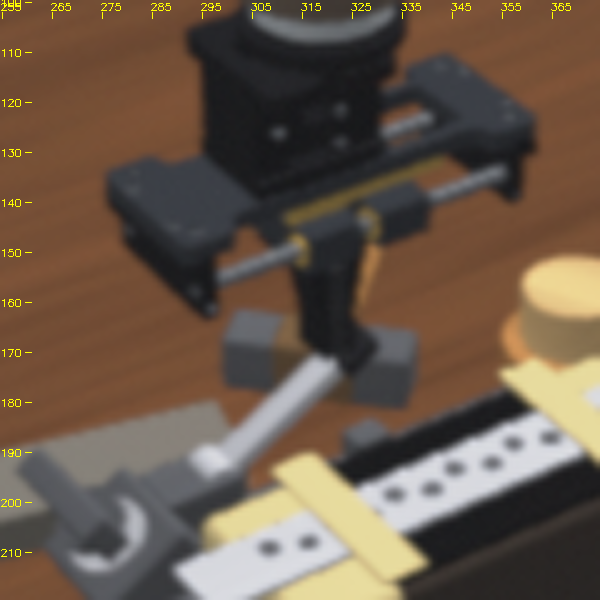

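```bash
python3 -m crank '[{"delta_rot":[0,0,0],"linear":[0,0.002,0.006],"gripper":0},{"delta_rot":[0,0,0],"linear":[0,0.002,0.006],"gripper":0},{"delta_rot":[0,0,0],"linear":[0,0.002,0.006],"gripper":0}]'
python3 - <<'E'
from go import *; from model import *; from look import zoom
report([.529,.112,.0705],np.array([[-1,0,0],[0,1,0],[0,0,-1.]]))
c=cams(); zoom(c["scene"]["img"],255,100,120,120,5,"s15.png")
E
```

```text
time_s: 16.15
tcp_pos: [0.5299, 0.0974, 0.0876]
ee_rot: [[-1.0, 0.0, 0.001], [0.0, 1.0, 0.0], [-0.001, 0.0, -1.0]]
wrist_force: [0.1, 0.5, 1.8]
gripper_width: 0.006
t 16.15 tcp [0.5299 0.0974 0.0876] J [  27.7   19.7  -20.1    0.   -50.1 -117.7] F [0.1 0.5 1.8] M [ 0.22 -0.22  0.03] w 0.006
tool lin [0.001  0.0146 0.0171] rotvec [ 0.     0.001 -0.   ] deg 0.1
```

View pics/s15.png

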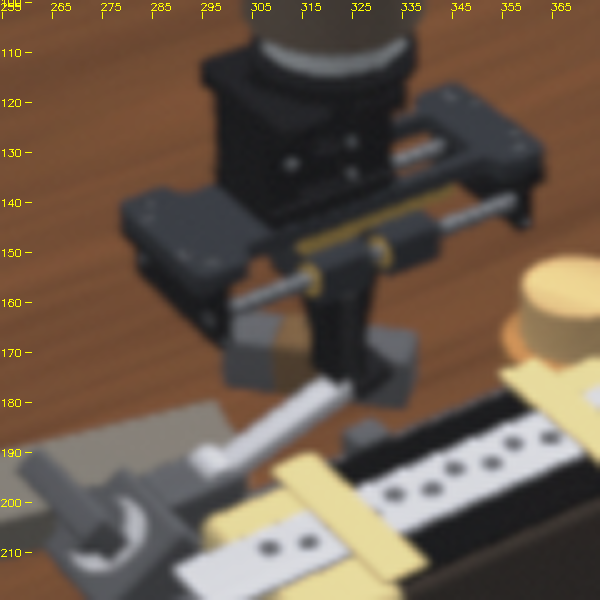

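```bash
python3 -m crank '[{"delta_rot":[0,0,0],"linear":[0,0.003,0.006],"gripper":0},{"delta_rot":[0,0,0],"linear":[0,0.003,0.006],"gripper":0}]'; python3 -m crank '[{"delta_rot":[0,0,0],"linear":[0,0.002,0.003],"gripper":0}]';  python3 -m crank '[{"delta_rot":[0,0,0],"linear":[0,0,0.002],"gripper":0}]'
python3 - <<'E'
from go import *; from model import *; from look import zoom
report([.529,.112,.0705],np.array([[-1,0,0],[0,1,0],[0,0,-1.]]))
c=cams(); zoom(c["scene"]["img"],255,100,120,120,5,"s16.png")
E
```

```text
time_s: 16.5
tcp_pos: [0.5293, 0.1028, 0.0753]
ee_rot: [[-1.0, 0.001, -0.0], [0.001, 1.0, -0.001], [0.0, -0.001, -1.0]]
wrist_force: [0.5, -1.3, 0.7]
gripper_width: 0.004
time_s: 16.62
tcp_pos: [0.5292, 0.105, 0.0721]
ee_rot: [[-1.0, 0.0, -0.001], [0.0, 1.0, -0.0], [0.001, -0.0, -1.0]]
wrist_force: [-0.3, -1.2, 0.9]
gripper_width: 0.007
time_s: 16.75
tcp_pos: [0.5294, 0.1053, 0.0704]
ee_rot: [[-1.0, 0.0, -0.0], [0.0, 1.0, 0.0], [0.0, 0.0, -1.0]]
wrist_force: [-0.7, 0.9, 1.8]
gripper_width: 0.007
t 16.75 tcp [0.5294 0.1053 0.0704] J [  28.5   21.   -21.1   -0.   -47.9 -118.5] F [-0.7  0.9  1.8] M [ 0.18  0.12 -0.06] w 0.007
tool lin [ 0.0004  0.0067 -0.0001] rotvec [ 0. -0. -0.] deg 0.0
```

View pics/s16.png

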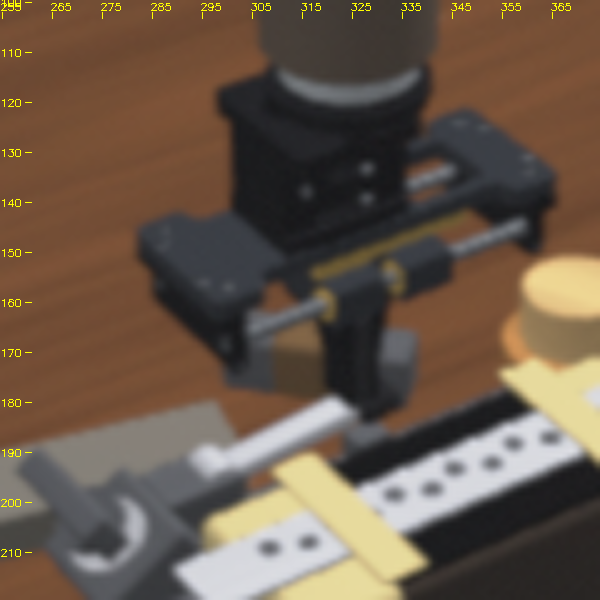

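```bash
for i in 1 2 ; do python3 -m crank '[{"delta_rot":[0,0,0],"linear":[0,0.001,0.002],"gripper":0}]' | grep -E 'tcp|force'; done; for i in 1; do python3 -m crank '[{"delta_rot":[0,0,0],"linear":[0,0,0.0015],"gripper":0}]' | grep -E 'tcp|force'; done
```

```text
tcp_pos: [0.5297, 0.106, 0.0689]
wrist_force: [0.4, -0.9, 1.0]
tcp_pos: [0.5297, 0.107, 0.0668]
wrist_force: [-0.6, -1.1, 1.5]
tcp_pos: [0.5297, 0.1072, 0.0652]
wrist_force: [0.3, -0.3, 1.4]
```

```bash
python3 -m crank '[{"delta_rot":[0,0,0],"linear":[0,0.001,0.002],"gripper":0}]' | grep -E 'tcp|force';  python3 -m crank '[{"delta_rot":[0,0,0],"linear":[0,0,0.002],"gripper":0}]' | grep -E 'tcp|force'
python3 - <<'E'
from go import *; from model import *; from look import zoom
c=cams(); zoom(c["scene"]["img"],255,100,120,120,5,"s17.png")
E
```

```text
tcp_pos: [0.5297, 0.108, 0.0632]
wrist_force: [0.1, -0.9, 0.7]
tcp_pos: [0.5298, 0.1082, 0.0617]
wrist_force: [-4.3, -0.2, 11.5]
```

View pics/s17.png

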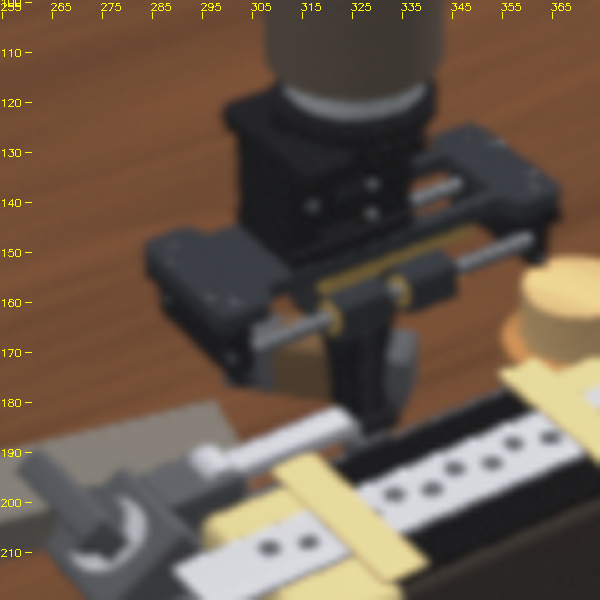

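```bash
python3 -m crank '[{"delta_rot":[0,0,0],"linear":[0,0,0.001],"gripper":0},{"delta_rot":[0,0,0],"linear":[0,0,0],"gripper":0}]' | grep -E 'tcp|force';  python3 -m crank '[{"delta_rot":[0,0,0],"linear":[0,0,-0.01],"gripper":0},{"delta_rot":[0,0,0],"linear":[0,0,-0.04],"gripper":0},{"delta_rot":[0,0,0],"linear":[0,0,-0.06],"gripper":0},{"delta_rot":[0,0,0],"linear":[0.05,0,-0.03],"gripper":0},{"delta_rot":[0,0,0],"linear":[0.06,0,0],"gripper":0},{"delta_rot":[0,0,0],"linear":[0.05,0,0],"gripper":0},{"delta_rot":[0,0,0],"linear":[0,0,0],"gripper":0}]' | grep -E 'tcp|force'
python3 - <<'E'
from go import *; from model import *; from look import zoom
import pickle
c=cams(); pickle.dump(c,open("cfin.pkl","wb")); zoom(c["scene"]["img"],255,140,150,120,5,"s18.png"); zoom(c["top"]["img"],240,136,150,105,5,"t18.png")
th=0
for th in(0,.1,.2): print(th,[proj(c[n],stand([-100,-55+90*np.cos(th),84+90*np.sin(th)],.6289,.0818,-.007,0)).round(1) for n in("scene","top")])
import cv2
o=pickle.load(open("crel.pkl","rb")); i=pickle.load(open("cams.pkl","rb")); cv2.imwrite("pics/diff.png",np.clip(cv2.absdiff(i["scene"]["img"],c["scene"]["img"]).astype(int)*3,0,255).astype('uint8'))
E
python3 slope.py crel.pkl cfin.pkl | grep -E "crel|cfin"
```

```text
tcp_pos: [0.5298, 0.1082, 0.0617]
wrist_force: [-2.8, -0.5, 9.9]
tcp_pos: [0.3668, 0.1075, 0.2006]
wrist_force: [1.2, 0.8, -0.5]
0 [array([[329.4, 181.6]]), array([[291.2, 215.7]])]
0.1 [array([[329.2, 178.7]]), array([[291.2, 215.3]])]
0.2 [array([[328.8, 176. ]]), array([[291.5, 214.9]])]
crel.pkl 12 z [151.1 151.4 152.  151.1 151.  150.7 150.8 151.1 151.  150.9 150.7 151.1] slope x,y deg [2.64 0.04] y only 0.069 mean z 0.1511 mean x 0.6594
cfin.pkl 11 z [151.  151.4 151.1 150.9 150.8 150.9 150.9 150.9 151.  150.9 151.2] slope x,y deg [0.9  0.01] y only 0.016 mean z 0.151 mean x 0.6589
```

View pics/s18.png

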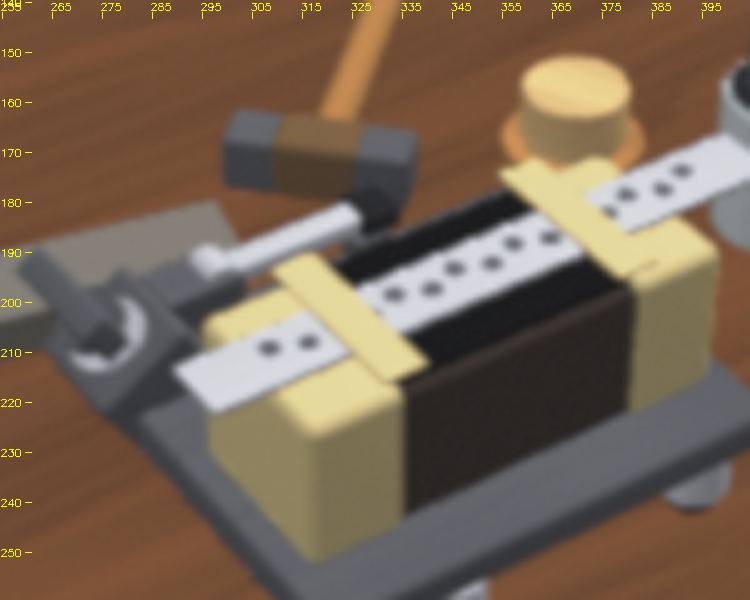

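View pics/t18.png

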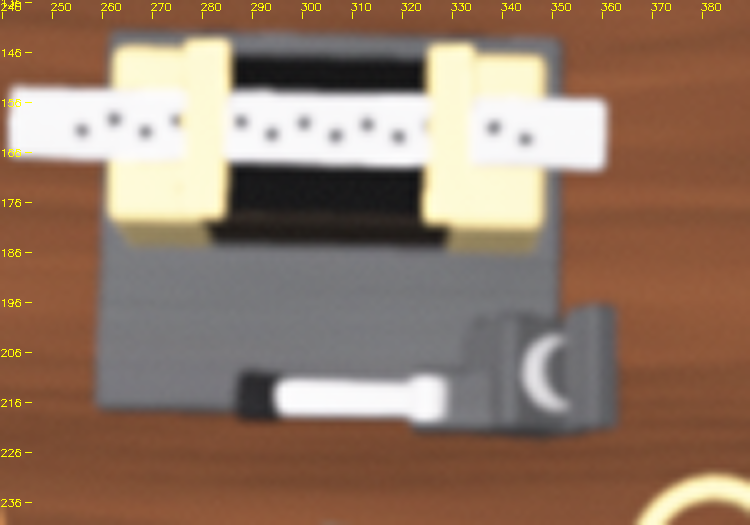

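View pics/diff.png

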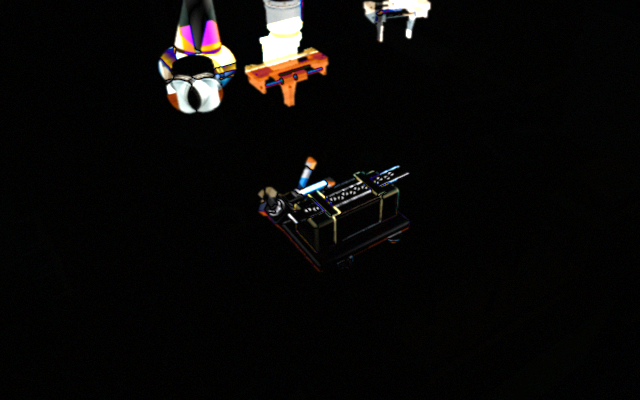

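Run:
```python
from slope import *
c0,c1,c2=[pickle.load(open(f,"rb")) for f in("c000.pkl","crel.pkl","cfin.pkl")]
for v,i in(("top",0),("scene",1)):
    A=holes(c1[v]["img"],q1[i]);B=holes(c2[v]["img"],q1[i]); D=[]
    for p in A:
        j=np.argmin(np.linalg.norm(B[:,:2]-p[:2],axis=1)); e=B[j,:2]-p[:2]
        if np.linalg.norm(e)<2: D.append(e)
    print(v,np.median(D,0).round(3),np.std(D,0).round(3),len(D))
for c in(c1,c2):
    g=c["top"]["img"].astype(float); d=g[:,:,2]-g[:,:,0]; E=[]
    for v in range(200,218):
        row=d[v,352:372]; t=(row[:5].mean()+row[-5:].mean())/2; i=np.argmax(row>t); E.append((v,352+i-1+(t-row[i-1])/(row[i]-row[i-1])))
    E=np.array(E); print(np.polyfit(E[:,0],E[:,1],1).round(4),E[:,1].mean().round(2))
```

```text
top [0.036 0.073] [0.045 0.06 ] 13
scene [-0.075 -0.047] [0.143 0.123] 12
[4.600000e-03 3.619048e+02] 362.86
[2.670000e-02 3.574695e+02] 363.03
```

Run:
```python
from station import workorder,r
print(r.sense()["time_s"]); print(workorder.finish_job())
```

```text
18.8
the job is handed in; nothing more can be done
None
```

I turned the bar knob about 2.13 rad clockwise, in one grip along the screw axis. I then released it and pressed the clamp lever down to its stop at about 10–12 N. The job was handed in at about 19 s with the arm clear of everything.

**Last checks:**
- **Level:** the strip's side-to-side slope fell from 1.14° to 0.02–0.07°. The front-to-back slope is too noisy to judge from these pictures.
- **Knob:** the bar lies along the stand's front-to-back axis, which I took as zero. It reads about 0.02 to 0.04 rad off.
- **Lever:** its end pad sits where the shut position predicts, within about 1 pixel.
- **Stand and bench:** from releasing the knob to the end, the stand moved less than about 0.2 mm. A before/after picture of the scene showed changes only at the arm, the stand and the lever.

**What went wrong or disagreed:**
- **Lever press:** my first press caught the lever's end face and pushed with about 30 N. I backed off and pressed on its top face instead. The bar direction read about 0.03 rad different after this, which is roughly 0.05 mm of foot length.
- **Last part of the turn:** over the final 0.18 rad the stand moved only about a third of what I expected. The fourth foot may have touched slightly early, so the true level point could be about 0.1 rad from where I stopped.

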